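# Fill a pulp carry basket with walnuts and hold it up level

### The job

Take the scoop by its grip, scoop up at least three of the four walnuts in the trough, tip them into the pulp carry basket while it stands on the bench, and put the scoop back in the trough. Then lift the basket by its handle at least 10 cm clear of the bench and finish while still holding it up in the gripper, level and steady, with the walnuts in it. Do not touch the walnuts with the fingers, and leave the other packaging where it is.

Things in the scene. Friction and masses are not known exactly. Their poses are not given: they have to be found in the camera images.
- table: the wooden work bench, top at height 0; it never moves
- trough: fixed steel trough, open on top; origin on the bench, x along its length, away from the robot (yaw within 0.25 rad). Floor 4 mm thick, flat from x -130 to +121 mm, y -52 to +52 inside; side walls 4 mm thick, 42 mm high. Far end upright; near end a steep slope, 70 degrees, from the floor at x -130 up to 42 mm high at x -144. Walnuts in the near half, scoop in the far half.
- scoop: loose open-fronted scoop, 130 g, standing in the trough, front towards the sloping end (draw it there to scoop). Origin at the underside of the pan's middle, x from front to back, z up. Pan x -45 to +45 mm, y -48.5 to +48.5; floor 2 mm; side and back walls 34 mm high, 2 to 3 mm thick; the front, x -45, has no lip.
- scoop_grip (a point): middle of the scoop's grip, at x +10, y 0, z +80 mm in the scoop's frame: an upright flat blade over the pan, 12 mm thick (along the scoop's y), from x -18 to +43 and z 57 to 102 mm, on a post at the back; pinch it from above across its 12 mm
- basket: loose pulp carry basket, 80 to 150 g, standing on the bench, open on top: 200 mm along its x, 140 mm along its y, 60 mm high, walls 5 mm. Origin at the underside of its middle, z up; yaw within 0.4 rad. The arched handle stands across its middle; on either side of it the mouth is 94 by 130 mm.
- basket_handle (a point): middle of the basket's stiff handle bar, 143 mm above the basket's origin: a straight flat bar along the basket's y, 12 mm thick (along x), 18 mm high, top at 152 mm; its two uprights, 24 mm wide, stand at y +67 and -67 mm; it does not swing
- nut1: a walnut: a rigid lump about 30 mm across, 14 g; origin at its centre, which lies about 12 mm above what it rests on. It slides easily (friction about 0.35), and rolls when its support is tilted by more than about 10 degrees.
- nut2: a walnut: a rigid lump about 30 mm across, 14 g; origin at its centre, which lies about 12 mm above what it rests on. It slides easily (friction about 0.35), and rolls when its support is tilted by more than about 10 degrees.
- nut3: a walnut: a rigid lump about 30 mm across, 14 g; origin at its centre, which lies about 12 mm above what it rests on. It slides easily (friction about 0.35), and rolls when its support is tilted by more than about 10 degrees.
- nut4: a walnut: a rigid lump about 30 mm across, 14 g; origin at its centre, which lies about 12 mm above what it rests on. It slides easily (friction about 0.35), and rolls when its support is tilted by more than about 10 degrees.
- cups: bystander: stack of upturned paper cups, 80 mm across, 112 mm high; origin at its underside
- bowls: bystander: stack of upturned small pulp bowls, 100 mm across, 60 mm high; origin at its underside
- clamshell: bystander: closed pulp meal box, 160 by 150 mm, 62 mm high; origin at its underside
Mind the look-alikes: they are no part of the job. Leave any brown or pink look-alike of the scoop alone.

How it is judged:
On the way, in this order (a step that is already met when the one before it is completed fails the run):
1. at least three walnuts lie in the basket while it stands on the bench ((((x of nut1 in the frame of basket between -0.1 and 0.1 m and y of nut1 in the frame of basket between -0.07 and 0.07 m and z of nut1 in the frame of basket between 0 and 0.062 m) and (x of nut2 in the frame of basket between -0.1 and 0.1 m and y of nut2 in the frame of basket between -0.07 and 0.07 m and z of nut2 in the frame of basket between 0 and 0.062 m) and (x of nut3 in the frame of basket between -0.1 and 0.1 m and y of nut3 in the frame of basket between -0.07 and 0.07 m and z of nut3 in the frame of basket between 0 and 0.062 m)) or ((x of nut1 in the frame of basket between -0.1 and 0.1 m and y of nut1 in the frame of basket between -0.07 and 0.07 m and z of nut1 in the frame of basket between 0 and 0.062 m) and (x of nut2 in the frame of basket between -0.1 and 0.1 m and y of nut2 in the frame of basket between -0.07 and 0.07 m and z of nut2 in the frame of basket between 0 and 0.062 m) and (x of nut4 in the frame of basket between -0.1 and 0.1 m and y of nut4 in the frame of basket between -0.07 and 0.07 m and z of nut4 in the frame of basket between 0 and 0.062 m)) or ((x of nut1 in the frame of basket between -0.1 and 0.1 m and y of nut1 in the frame of basket between -0.07 and 0.07 m and z of nut1 in the frame of basket between 0 and 0.062 m) and (x of nut3 in the frame of basket between -0.1 and 0.1 m and y of nut3 in the frame of basket between -0.07 and 0.07 m and z of nut3 in the frame of basket between 0 and 0.062 m) and (x of nut4 in the frame of basket between -0.1 and 0.1 m and y of nut4 in the frame of basket between -0.07 and 0.07 m and z of nut4 in the frame of basket between 0 and 0.062 m)) or ((x of nut2 in the frame of basket between -0.1 and 0.1 m and y of nut2 in the frame of basket between -0.07 and 0.07 m and z of nut2 in the frame of basket between 0 and 0.062 m) and (x of nut3 in the frame of basket between -0.1 and 0.1 m and y of nut3 in the frame of basket between -0.07 and 0.07 m and z of nut3 in the frame of basket between 0 and 0.062 m) and (x of nut4 in the frame of basket between -0.1 and 0.1 m and y of nut4 in the frame of basket between -0.07 and 0.07 m and z of nut4 in the frame of basket between 0 and 0.062 m))) and height (world z) of basket below 0.01 m and angle between basket's own z axis and vertical below 0.1 rad), for 0.2 s.
2. the scoop has been put back in the trough and let go, the walnuts still in the standing basket (all of step 1 and x of scoop in the frame of trough between -0.15 and 0.13 m and y of scoop in the frame of trough between -0.06 and 0.06 m and z of scoop in the frame of trough between -0.01 and 0.05 m and linear speed of scoop below 0.03 m/s and contact force between the fingers and scoop below 0.1 N), for 0.2 s.
At the end, for the whole second after the job is handed in: The basket hangs in the gripper with its underside more than 80 mm above the bench, within 0.14 rad of level, slower than 30 mm/s and 0.2 rad/s, touching nothing but the robot and the walnuts; at least three walnuts are inside it; the scoop lies at rest in the trough, released (height (world z) of basket above 0.08 m and angle between basket's own z axis and vertical below 0.14 rad and linear speed of each of basket, scoop below 0.03 m/s and angular speed of basket below 0.2 rad/s and contact force between the fingers and basket above 0.5 N and contact force between basket and table below 0.05 N and contact force between basket and trough below 0.05 N and contact force between basket and scoop below 0.05 N and contact force between basket and cups below 0.05 N and contact force between basket and bowls below 0.05 N and contact force between basket and clamshell below 0.05 N and (((x of nut1 in the frame of basket between -0.1 and 0.1 m and y of nut1 in the frame of basket between -0.07 and 0.07 m and z of nut1 in the frame of basket between 0 and 0.062 m) and (x of nut2 in the frame of basket between -0.1 and 0.1 m and y of nut2 in the frame of basket between -0.07 and 0.07 m and z of nut2 in the frame of basket between 0 and 0.062 m) and (x of nut3 in the frame of basket between -0.1 and 0.1 m and y of nut3 in the frame of basket between -0.07 and 0.07 m and z of nut3 in the frame of basket between 0 and 0.062 m)) or ((x of nut1 in the frame of basket between -0.1 and 0.1 m and y of nut1 in the frame of basket between -0.07 and 0.07 m and z of nut1 in the frame of basket between 0 and 0.062 m) and (x of nut2 in the frame of basket between -0.1 and 0.1 m and y of nut2 in the frame of basket between -0.07 and 0.07 m and z of nut2 in the frame of basket between 0 and 0.062 m) and (x of nut4 in the frame of basket between -0.1 and 0.1 m and y of nut4 in the frame of basket between -0.07 and 0.07 m and z of nut4 in the frame of basket between 0 and 0.062 m)) or ((x of nut1 in the frame of basket between -0.1 and 0.1 m and y of nut1 in the frame of basket between -0.07 and 0.07 m and z of nut1 in the frame of basket between 0 and 0.062 m) and (x of nut3 in the frame of basket between -0.1 and 0.1 m and y of nut3 in the frame of basket between -0.07 and 0.07 m and z of nut3 in the frame of basket between 0 and 0.062 m) and (x of nut4 in the frame of basket between -0.1 and 0.1 m and y of nut4 in the frame of basket between -0.07 and 0.07 m and z of nut4 in the frame of basket between 0 and 0.062 m)) or ((x of nut2 in the frame of basket between -0.1 and 0.1 m and y of nut2 in the frame of basket between -0.07 and 0.07 m and z of nut2 in the frame of basket between 0 and 0.062 m) and (x of nut3 in the frame of basket between -0.1 and 0.1 m and y of nut3 in the frame of basket between -0.07 and 0.07 m and z of nut3 in the frame of basket between 0 and 0.062 m) and (x of nut4 in the frame of basket between -0.1 and 0.1 m and y of nut4 in the frame of basket between -0.07 and 0.07 m and z of nut4 in the frame of basket between 0 and 0.062 m))) and x of scoop in the frame of trough between -0.15 and 0.13 m and y of scoop in the frame of trough between -0.06 and 0.06 m and z of scoop in the frame of trough between -0.01 and 0.05 m and contact force between the fingers and scoop below 0.1 N); the arm keeps its last pose, push and grip.
It fails at once if a finger touches a walnut (contact force between the fingers and nut1 above 0.3 N or contact force between the fingers and nut2 above 0.3 N or contact force between the fingers and nut3 above 0.3 N or contact force between the fingers and nut4 above 0.3 N).
It fails at once if other packaging is shifted by more than 30 mm or tipped (distance of any of cups, bowls, clamshell from where it was at the start of the episode above 0.03 m or angle between any of cups, bowls, clamshell's own z axis and vertical above 0.3 rad).
It also fails if it takes over 72 s, if anything falls off the work surface, if the arm or the gripper's body presses on something with over 40 N, if the wrist force passes 120 N, or if a joint passes its speed limit or range.

### The arm

A 6-joint arm with a two-finger parallel gripper is mounted at the origin on the work surface. World frame = base frame: x ahead of the robot, y to its left, z up, the work surface at z = 0. Lengths are in m, angles in rad, forces in N, time in s.
With the tool pointing down it reaches from about 0.3 to 0.775 m from the base axis. Payload 14.6 kg.
Tool frame: the origin (TCP) lies at the very end of the fingers, on their centre line; the grasp point (between the pads) lies 19 mm behind it (ctrl.hold_point_z is the distance from the TCP to the grasp point, in m); x points along the fingers, y is the direction in which the jaws open and shut, and the axes are right-handed (so a half turn about x gives the same grasp; the last joint's range is limited). The gripper opens to 94 mm and grips with 3 to 60 N. Pads are 16 mm wide; open, the fingers measure 119 mm over their backs; the gripper's body (75 mm by 177 mm) begins 78 mm behind the grasp point.
Start: joints at [-1.307, 0.3, 1.521, -0, 1.321, -0.067], TCP at [0.179, -0.52, 0.205] pointing down, gripper open.
Joint ranges: [-3.03, 3.03], [-0.79, 2.21], [0.23, 2.52], [-1.04, 4.18], [0, 3.07], [-2.55, 2.55]. Speed limits (rad/s): [2.22, 2.22, 2.57, 3.14, 3.14, 3.14].

### API

Orientations are given as [roll, pitch, yaw] about the fixed x, y, z axes, in that order (R = Rz(yaw) Ry(pitch) Rx(roll)).
In Python, from station import get_obs, camera, ticket, ctrl gives the robot as it stands.
- The arm moves only by the tool step_arm, never from a script. Its argument "motion" is a list that holds one entry, the list of rows, each a list of 6 numbers: the shift along the tool's x, y, z in m, then the turn, a rotation vector about the tool's x, y, z in degrees. A call has 1 to 12 rows; each row shifts and turns the commanded pose from where the row before left it, along the tool's axes as they then stand; what a row does not reach is not made up. A row lasts 1/8 s, in which the tool goes at most 62.5 mm and 10.7 degrees, less where a joint would pass 70% of its speed; a pose out of reach is approached as far as the arm can. A call is refused whole if a number of a shift passes 0.0625 or a number of a turn 10.7, either way. A call with a gripper value outside its range is refused whole. "fingers" is the finger opening in m, from 0 to 0.094, set as the call begins (left out, the last holds). The fingers move at their own pace and stop on an object; "squeeze" is the grip in N (left out, the last holds). Time passes only in rows, so rows that do not move let the fingers close. It gives the time, the measured TCP pose, the force and the opening at its end, in the units of the state.
- get_obs(): the state, without advancing time (a new reading comes with each control period).
- camera(name): name is "scene" or "top"; returns a dict with "pixels" (400x640x3 uint8, red, green, blue), "fx", "fy", "cx", "cy" (pixels), "k1" (the pictures are not rectified: a ray, as slopes to the right and down, at radius r is drawn at 1 + k1 r^2 times it, then the intrinsics apply), "extrinsics" (4x4, takes a point from world to camera coordinates). Camera axes: x right, y up, looking along -z (the intrinsics and any distortion apply to the point x, -y, -z); pixel columns grow to the right and rows downward; lengths in m; the calibration is good to about 2 mm. A picture is of the moment at which its call begins. There is no depth.
- ticket.hand_in(): hands the job in, once; it reports no verdict.
The state is a dict: "time_s": time; "qpos": joint angles; "joint_vel": joint speeds; "tau": joint torques, N m; "ee_pos": TCP position; "eef_rot": TCP orientation; "force": force on the tool from outside, world axes, zero at the start; "moment": the same for the moment, N m; "grip_width": finger opening in m.
Only numpy, scipy, OpenCV 4.12 (cv2) and the standard library are available. Lean on these libraries where they do the work, as an engineer would, in place of code of your own. Each camera call takes 0.05 s, during which the arm holds its last target.

## Working session

There is one attempt and no reset: what is moved stays moved. The work goes in short steps, Python scripts to look and compute and a tool call to move; the robot and the scene stay as the last step left them, time stands still between calls to the robot, and variables do not carry over. Pictures are saved under pics/ and viewed, and the job is handed in when it is done.

Besides the shell and the picture viewer there is one more tool, called by a JSON object that holds its "method" and its "body", one argument or row to a line. step_arm: Moves the arm, as the interface text tells. Its arguments: {"type":"object","properties":{"motion":{"type":"array","items":{"type":"array","items":{"type":"array","items":{"type":"number"}}}},"fingers":{"type":"number"},"squeeze":{"type":"number"}},"required":["motion"]}

```bash
ls; mkdir -p pics
python3 - <<'E'
from station import get_obs, camera, ticket, ctrl
import cv2,numpy as np
print(get_obs()); print(ctrl.hold_point_z)
for n in ("scene","top"):
    c=camera(n); cv2.imwrite(f"pics/{n}0.png",c["pixels"][:,:,::-1])
    print({k:v for k,v in c.items() if k!="pixels"})
E
```

```text
pics
{'time_s': 0.0, 'qpos': array([-1.30658700e+00,  3.00453291e-01,  1.52152848e+00, -2.40273641e-05,
        1.32075190e+00, -6.66197056e-02]), 'joint_vel': array([ 1.88820770e-05,  4.18511620e-04,  1.27723543e-03, -5.88942951e-04,
        1.65549867e-03,  1.19259861e-03]), 'tau': array([-6.26231249e-04, -5.31806016e+01, -3.52738452e+01,  7.08359806e-02,
        2.43834121e-02, -9.51102015e-05]), 'ee_pos': array([ 0.17856918, -0.51993499,  0.20491837]), 'eef_rot': array([-1.61702183,  1.56965507,  1.85540582]), 'force': array([-0.67520568, -0.15328055,  0.15534389]), 'moment': array([0.03909339, 0.0128557 , 0.00161784]), 'grip_width': 0.09394139063193267}
0.0188
{'fx': 373.19670524127804, 'fy': 373.19670524127804, 'cx': 319.8186055247263, 'cy': 198.33194756008737, 'k1': 0.010310408321548227, 'extrinsics': array([[ 0.89764017,  0.44071263,  0.00380687, -0.50504165],
       [-0.23509378,  0.47149534,  0.84995474,  0.05187834],
       [ 0.37279087, -0.76384849,  0.52684195, -1.27999016],
       [ 0.        ,  0.        ,  0.        ,  1.        ]])}
{'fx': 383.1938687867283, 'fy': 383.1938687867283, 'cx': 311.26656611127834, 'cy': 193.25460432824582, 'k1': -0.06094473251430086, 'extrinsics': array([[-0.09305149, -0.99565375, -0.00387618,  0.02929337],
       [ 0.97277872, -0.09174211,  0.21280259, -0.57386025],
       [-0.21223331,  0.01603093,  0.97708753, -1.1349828 ],
       [ 0.        ,  0.        ,  0.        ,  1.        ]])}
```

View pics/scene0.png

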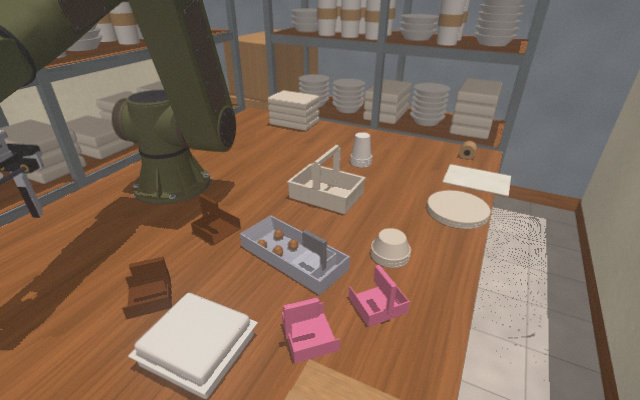

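View pics/top0.png

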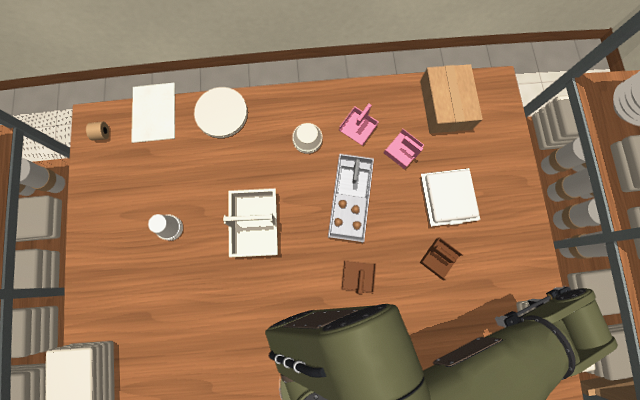

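The scene picture shows the grey trough around (293,252), with the scoop in its far half at (315,250) and four nuts near (278,242). The basket is at (327,185).

Things that could pass for the scoop, as pixels in the top picture:
- grey, in the trough: (355,172)
- pink: (359,125) and (404,149)
- brown: (358,277) and (441,258)

By the description I choose the grey one. The basket is the only carrier with a handle, at (253,222). Next is a close crop of both.

```bash
cat > h.py <<'E'
import numpy as np,cv2
from station import get_obs,camera
def K(c): return np.array([[c["fx"],0,c["cx"]],[0,c["fy"],c["cy"]],[0,0,1.]]),np.array([c["k1"],0,0,0,0.])
def ray(c,px):
    k,d=K(c); p=cv2.undistortPoints(np.array(px,float).reshape(-1,1,2),k,d).reshape(-1,2)
    E=c["extrinsics"];R=E[:3,:3];o=-R.T@E[:3,3]
    D=np.c_[p[:,0],-p[:,1],-np.ones(len(p))]@R
    return o,D
def onz(c,px,z):
    o,D=ray(c,px); return o+D*((z-o[2])/D[:,2])[:,None]
def proj(c,X):
    k,d=K(c);E=c["extrinsics"];P=np.atleast_2d(X)@E[:3,:3].T+E[:3,3]
    P=P*[1,-1,-1]; return cv2.projectPoints(P.reshape(-1,1,3),np.zeros(3),np.zeros(3),k,d)[0].reshape(-1,2)
def tri(c1,p1,c2,p2):
    o1,d1=ray(c1,[p1]);o2,d2=ray(c2,[p2]);A=np.c_[d1[0],-d2[0]]
    s=np.linalg.lstsq(A,o2-o1,rcond=None)[0];a=o1+d1[0]*s[0];b=o2+d2[0]*s[1]
    return (a+b)/2,np.linalg.norm(a-b)
def crop(c,x0,y0,x1,y1,f,name):
    im=c["pixels"][y0:y1,x0:x1,::-1]; cv2.imwrite(name,cv2.resize(im,None,fx=f,fy=f,interpolation=cv2.INTER_CUBIC))
E
python3 - <<'E'
from h import *
t=camera("top");s=camera("scene")
crop(t,210,140,385,270,4,"pics/t1.png"); crop(s,230,130,390,290,3.7,"pics/s1.png")
E
```

```text
(no output)
```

View pics/t1.png

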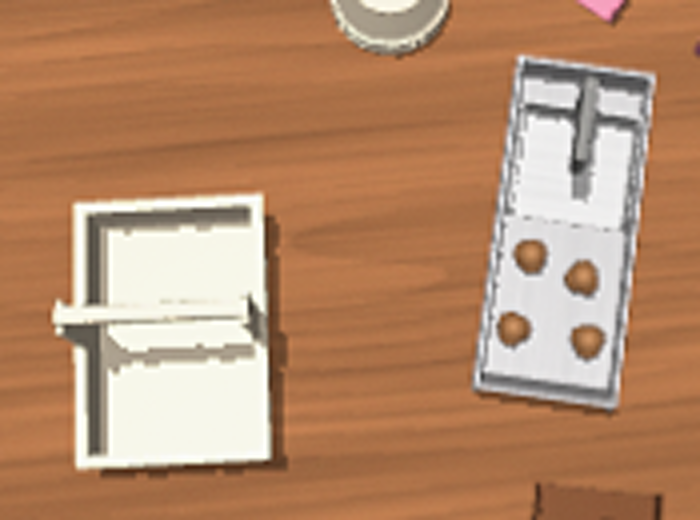

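View pics/s1.png

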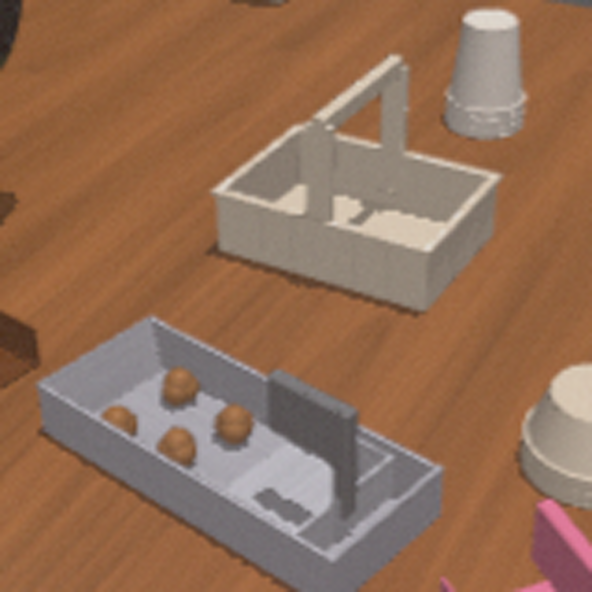

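Run:
```python
from h import *
np.set_printoptions(precision=4,suppress=True)
t=camera("top");s=camera("scene")
f=lambda L:[(210+(u+.5)/4-.5,140+(v+.5)/4-.5) for u,v in L]
g=lambda L:[(230+(u+.5)/3.7-.5,130+(v+.5)/3.7-.5) for u,v in L]
def rep(n,P):
    print(n);print(P)
tr=onz(t,f([(519,58),(654,73),(617,409),(474,389)]),.042);rep("trough top",tr)
print(np.linalg.norm(np.diff(np.r_[tr,tr[:1]],axis=0),axis=1), tr.mean(0))
tr2=onz(s,g([(442,468),(332,560+35),(38,384),(152,318)]),.042);rep("trough scene (farL,?,nearR,nearL)",tr2)
b=onz(t,f([(74,203),(263,194),(272,461),(77,468)]),.06);rep("bask",b)
print(np.linalg.norm(np.diff(np.r_[b,b[:1]],axis=0),axis=1),b.mean(0))
b2=onz(s,g([(300,124),(499,176),(430,247),(214,191)]),.06);rep("bask scene",b2);print(b2.mean(0))
h=onz(t,f([(54,313),(252,304)]),.152);rep("handle ends",h)
print("h scene",onz(s,g([(318,125),(398,62)]),.152))
gr=onz(t,f([(581,165),(591,80)]),.106);rep("grip",gr)
print("grip scene", onz(s,g([(274,375),(351,409)]),.106))
nut=onz(t,f([(530,257),(582,277),(514,328),(588,341)]),.016);rep("nuts",nut)
print(onz(s,g([(180,386),(234,424),(120,421),(177,447)]),.016))
```

```text
trough top
[[ 0.6994 -0.1279  0.042 ]
 [ 0.6766 -0.2357  0.042 ]
 [ 0.4097 -0.1726  0.042 ]
 [ 0.4356 -0.064   0.042 ]]
[0.1102 0.2742 0.1117 0.2714] [ 0.5553 -0.15    0.042 ]
trough scene (farL,?,nearR,nearL)
[[ 0.7042 -0.1291  0.042 ]
 [ 0.6896 -0.2611  0.042 ]
 [ 0.4154 -0.1722  0.042 ]
 [ 0.4427 -0.0671  0.042 ]]
bask
[[0.6083 0.235  0.06  ]
 [0.6015 0.0862 0.06  ]
 [0.3938 0.0947 0.06  ]
 [0.402  0.2428 0.06  ]]
[0.1489 0.2078 0.1483 0.2064] [0.5014 0.1647 0.06  ]
bask scene
[[0.4089 0.2417 0.06  ]
 [0.6094 0.2293 0.06  ]
 [0.6015 0.0938 0.06  ]
 [0.4021 0.096  0.06  ]]
[0.5055 0.1652 0.06  ]
handle ends
[[0.5065 0.2342 0.152 ]
 [0.4999 0.0927 0.152 ]]
h scene [[0.508  0.0822 0.152 ]
 [0.5151 0.2198 0.152 ]]
grip
[[ 0.5903 -0.1588  0.106 ]
 [ 0.6563 -0.1743  0.106 ]]
grip scene [[ 0.6006 -0.164   0.106 ]
 [ 0.6592 -0.1735  0.106 ]]
nuts
[[ 0.5398 -0.1211  0.016 ]
 [ 0.5196 -0.161   0.016 ]
 [ 0.4836 -0.102   0.016 ]
 [ 0.4676 -0.1597  0.016 ]]
[[ 0.4867 -0.1012  0.016 ]
 [ 0.544  -0.122   0.016 ]
 [ 0.4701 -0.1549  0.016 ]
 [ 0.5213 -0.1614  0.016 ]]
```

```bash
cat >> h.py <<'E'
from scipy.spatial.transform import Rotation as Ro
def cur():
    o=get_obs(); return o["ee_pos"],Ro.from_euler("xyz",o["eef_rot"])
def rows(p,R,pt,Rt,n):
    """n equal world-straight steps from (p,R) to (pt,Rt); rows rounded to 0.1mm/0.1deg"""
    out=[]
    dr=(R.inv()*Rt).as_rotvec()
    P,Q=np.array(p),R
    for i in range(1,n+1):
        pi=np.array(p)+(np.array(pt)-p)*i/n; Ri=R*Ro.from_rotvec(dr*i/n)
        sh=Q.inv().apply(pi-P).round(4); tu=np.degrees((Q.inv()*Ri).as_rotvec()).round(1)
        out.append(list(map(float,sh))+list(map(float,tu))); P=P+Q.apply(sh); Q=Q*Ro.from_rotvec(np.radians(tu))
    return out,P,Q
def down(yaw,flip=1):
    # tool x down, tool y along flip*left of heading yaw
    x=np.array([0,0,-1.]);y=flip*np.array([-np.sin(yaw),np.cos(yaw),0]);z=np.cross(x,y)
    return Ro.from_matrix(np.c_[x,y,z])
E
python3 - <<'E'
from h import *
np.set_printoptions(precision=4,suppress=True)
p,R=cur();print(R.as_matrix())
t=[.6265,-.1677,.15]
for f in (1,-1):
    print(f,(R.inv()*down(-.235,f)).as_rotvec(True))
Rt=down(-.235,1) if (R.inv()*down(-.235,1)).magnitude()<1.6 else down(-.235,-1)
r,P,Q=rows(p,R,t,Rt,12)
for a in r:print(a)
print(P)
t=camera("top"); 
for n,px,z in (("cups",(165,227),0),("bowls",(307,138),.06),("clam",(450,197),.06)): print(n,onz(t,[px],z))
E
```

```text
[[-0.0001  0.3248 -0.9458]
 [ 0.0003 -0.9458 -0.3248]
 [-1.     -0.0003 -0.0001]]
1 [-147.5824   -0.0258    0.0034]
-1 [32.4176  0.0026  0.0195]
[0.0046, -0.0157, -0.0448, 2.7, 0.0, 0.0]
[0.0046, -0.0177, -0.0441, 2.7, 0.0, 0.0]
[0.0046, -0.0198, -0.0432, 2.7, 0.0, 0.0]
[0.0047, -0.0218, -0.0421, 2.7, 0.0, 0.0]
[0.0046, -0.0238, -0.0412, 2.7, 0.0, 0.0]
[0.0046, -0.0257, -0.0399, 2.7, 0.0, 0.0]
[0.0046, -0.0275, -0.0387, 2.7, 0.0, 0.0]
[0.0046, -0.0293, -0.0373, 2.7, 0.0, 0.0]
[0.0046, -0.0311, -0.036, 2.7, 0.0, 0.0]
[0.0046, -0.0327, -0.0344, 2.7, 0.0, 0.0]
[0.0047, -0.0343, -0.0328, 2.7, 0.0, 0.0]
[0.0046, -0.0358, -0.0312, 2.7, 0.0, 0.0]
[ 0.6265 -0.1677  0.15  ]
cups [[0.5201 0.46   0.    ]]
bowls [[ 0.7579 -0.0278  0.06  ]]
clam [[ 0.5216 -0.4574  0.06  ]]
```

{"method": "step_arm", "body": {
  "motion": [
    [[0.0,-0.0157,-0.0448,2.7,0,0],[0.0,-0.0177,-0.0441,2.7,0,0],[0.0,-0.0198,-0.0432,2.7,0,0],[0.0,-0.0218,-0.0421,2.7,0,0],[0.0,-0.0238,-0.0412,2.7,0,0],[0.0,-0.0257,-0.0399,2.7,0,0],[0.0,-0.0275,-0.0387,2.7,0,0],[0.0,-0.0293,-0.0373,2.7,0,0],[0.0,-0.0311,-0.036,2.7,0,0],[0.01,-0.0327,-0.0344,2.7,0,0],[0.01,-0.0343,-0.0328,2.7,0,0],[0.01,-0.0358,-0.0312,2.7,0,0]]
  ],
  "fingers": 0.06,
  "squeeze": 60
}}

```text
time_s: 1.85
ee_pos: [0.6276, -0.1667, 0.1751]
eef_rot: [2.248, 1.571, -1.13]
force: [0.2, -0.1, -0.5]
grip_width: 0.0602
```

{"method": "step_arm", "body": {
  "motion": [
    [[0.01,0,0,0,0,0],[0.01,0,0,0,0,0],[0,0,0,0,0,0],[0,0,0,0,0,0]]
  ]
}}

```text
time_s: 2.35
ee_pos: [0.6262, -0.1686, 0.1562]
eef_rot: [3.006, 1.57, -0.372]
force: [0.2, 0.1, 0.4]
grip_width: 0.0598
```

Run:
```python
from h import *
np.set_printoptions(precision=4,suppress=True)
p,R=cur();print(p);print(R.as_matrix())
t=camera("top");s=camera("scene")
for n,c in(("t",t),("s",s)): print(n,proj(c,[p,p-[0,0,.04],[.6265,-.1677,.106]]))
crop(t,290,140,410,240,6,"pics/t2.png"); crop(s,250,150,390,270,5,"pics/s2.png")
```

```text
[ 0.6262 -0.1686  0.1562]
[[ 0.0009 -0.2334 -0.9724]
 [-0.0003 -0.9724  0.2334]
 [-1.      0.0001 -0.0009]]
t [[358.6038 164.4882]
 [357.0628 168.2717]
 [356.3828 169.1388]]
s [[312.395  217.13  ]
 [312.5109 231.483 ]
 [312.8195 234.8475]]
```

View pics/t2.png

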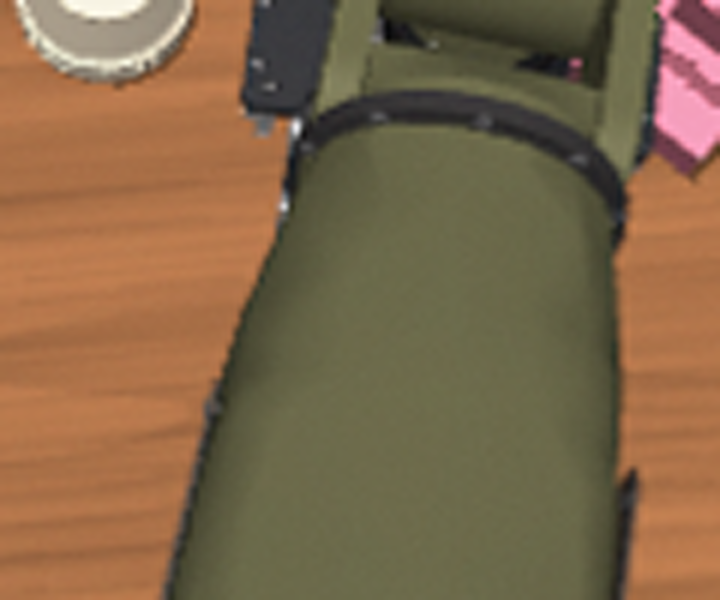

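View pics/s2.png

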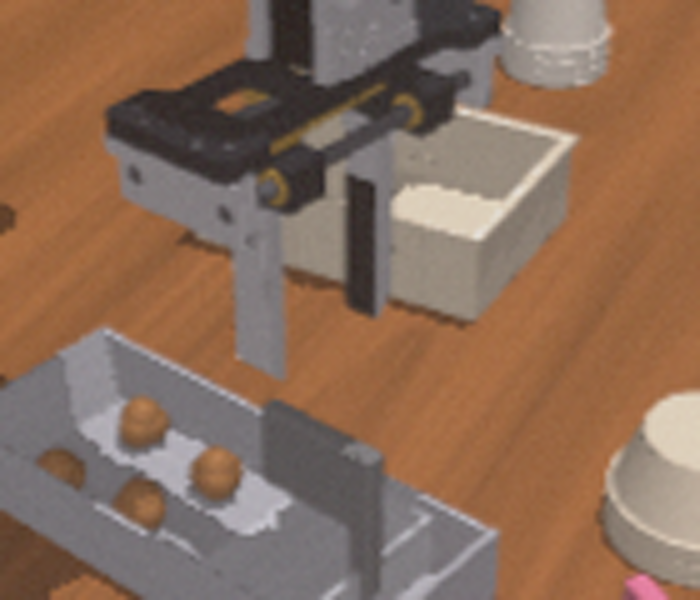

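The scene crop shows the open fingers, tip midpoint at about (315,341), straddling the grey blade at (320,432). The predicted point was within 2 px of this, so I descend.

{"method": "step_arm", "body": {
  "motion": [
    [[0.02,0,-0.001,0,0,0],[0.02,0,-0.001,0,0,0],[0.02,0,0,0,0,0],[0.02,0,0,0,0,0],[0.01,0,0,0,0,0],[0,0,0,0,0,0],[0,0,0,0,0,0]]
  ]
}}

```text
time_s: 3.32
ee_pos: [0.6288, -0.1684, 0.0662]
eef_rot: [3.058, 1.57, -0.318]
force: [-0.8, 0.6, 0.5]
grip_width: 0.0599
```

{"method": "step_arm", "body": {
  "motion": [
    [[0,0,0,0,0,0],[0,0,0,0,0,0],[0,0,0,0,0,0],[0,0,0,0,0,0],[0,0,0,0,0,0],[0,0,0,0,0,0],[0,0,0,0,0,0],[0,0,0,0,0,0]]
  ],
  "fingers": 0.0,
  "squeeze": 60
}}

```text
time_s: 4.32
ee_pos: [0.6284, -0.1682, 0.0654]
eef_rot: [-0.233, 1.571, 2.674]
force: [0.2, -0.6, -0.9]
grip_width: 0.0122
```

Run:
```python
from h import *
np.set_printoptions(precision=4,suppress=True)
p,R=cur();print(p);print(R.as_matrix())
print(get_obs()["force"],get_obs()["moment"])
s=camera("scene")
crop(s,230,150,390,290,5,"pics/s3.png")
```

```text
[ 0.6284 -0.1682  0.0654]
[[-0.0002 -0.2325 -0.9726]
 [ 0.0001 -0.9726  0.2325]
 [-1.     -0.      0.0002]]
[ 0.241  -0.6456 -0.9193] [ 0.1144 -0.0051 -0.0188]
```

View pics/s3.png

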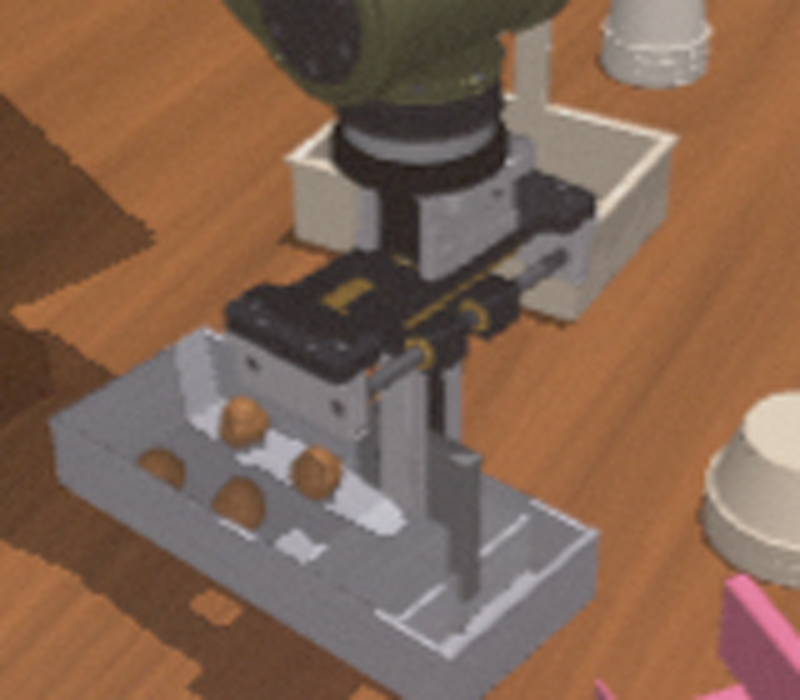

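The grasp is good: the width reads 12.2 mm, which is the blade thickness. The nuts lie ahead of the pan at crop (160..320, 420..500). Now I draw towards the slope.

{"method": "step_arm", "body": {
  "motion": [
    [[0,0,0.008,0,0,0],[0,0,0.008,0,0,0],[0,0,0.008,0,0,0],[0,0,0.008,0,0,0],[0,0,0.008,0,0,0],[0,0,0.008,0,0,0],[0,0,0.008,0,0,0],[0,0,0.008,0,0,0],[0,0,0.008,0,0,0],[0,0,0.008,0,0,0]]
  ]
}}

```text
time_s: 5.62
ee_pos: [0.5501, -0.1495, 0.0655]
eef_rot: [2.892, 1.571, -0.484]
force: [-0.3, 0.1, -1.6]
grip_width: 0.0118
```

Run:
```python
from h import *
np.set_printoptions(precision=4,suppress=True)
p,R=cur();print(p);print(R.as_matrix())
print(get_obs()["force"],get_obs()["moment"])
s=camera("scene")
crop(s,230,150,390,290,5,"pics/s4.png")
```

```text
[ 0.5501 -0.1495  0.0655]
[[ 0.     -0.2325 -0.9726]
 [-0.     -0.9726  0.2325]
 [-1.      0.     -0.    ]]
[-0.3362  0.0925 -1.5837] [ 0.0328  0.0066 -0.0219]
```

View pics/s4.png

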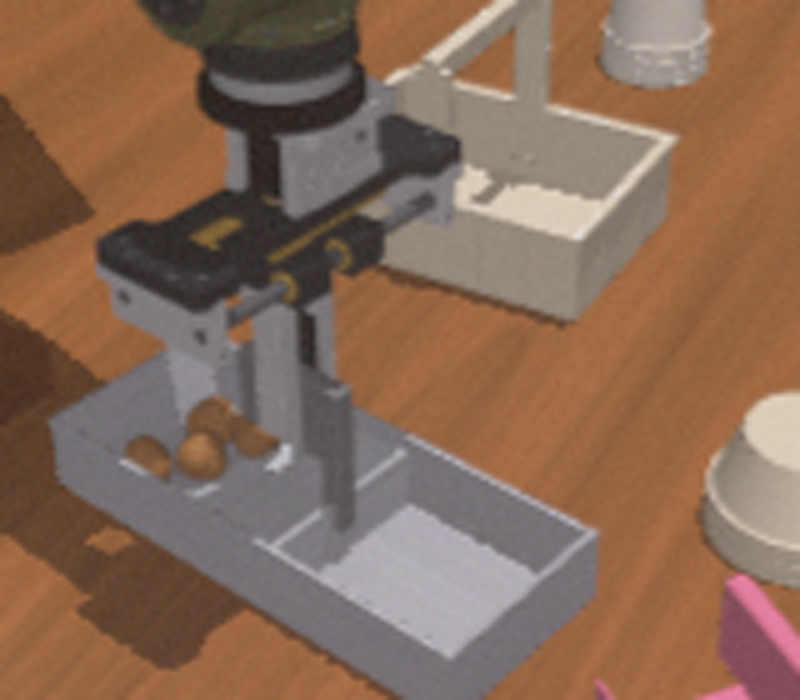

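The scoop slides freely and the nuts are gathering ahead of the lip at crop (150–270, 410–470). I continue, slower.

{"method": "step_arm", "body": {
  "motion": [
    [[0,0,0.005,0,0,0],[0,0,0.005,0,0,0],[0,0,0.005,0,0,0],[0,0,0.005,0,0,0],[0,0,0.005,0,0,0],[0,0,0.005,0,0,0],[0,0,0.005,0,0,0],[0,0,0.005,0,0,0],[0,0,0.005,0,0,0]]
  ]
}}

```text
time_s: 6.8
ee_pos: [0.5065, -0.1391, 0.0654]
eef_rot: [-0.399, 1.571, 2.508]
force: [0.1, -0.7, -1.7]
grip_width: 0.0115
```

Run:
```python
from h import *
np.set_printoptions(precision=4,suppress=True)
p,R=cur();print(p)
print(get_obs()["force"],get_obs()["moment"])
s=camera("scene")
crop(s,230,150,390,290,5,"pics/s5.png")
t=camera("top");crop(t,300,140,400,250,5,"pics/t5.png")
```

```text
[ 0.5065 -0.1391  0.0654]
[ 0.0532 -0.7159 -1.6871] [ 0.0028 -0.0061  0.0331]
```

View pics/s5.png

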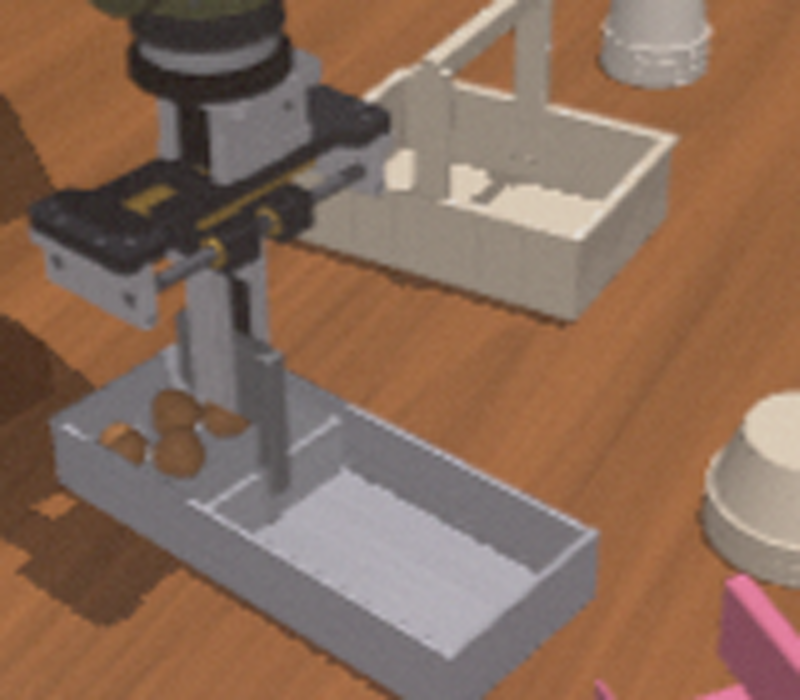

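View pics/t5.png

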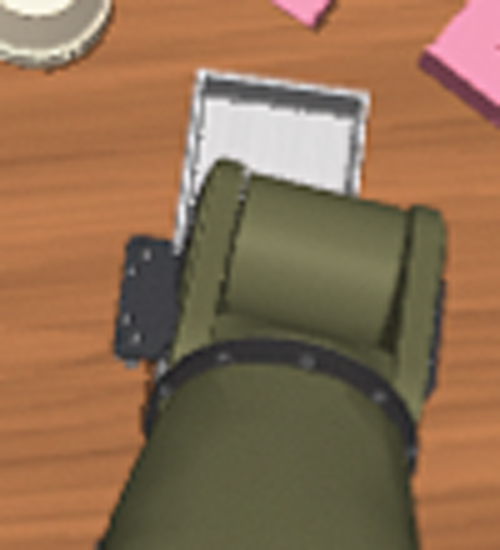

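Run:
```python
from h import *
np.set_printoptions(precision=4,suppress=True)
s=camera("scene")
g=lambda L:[(230+(u+.5)/5-.5,150+(v+.5)/5-.5) for u,v in L]
a=np.array([.9726,-.2326]);n=np.array([.2326,.9726]);o=np.array([.568,-.153])
for nm,px,z in (("back rim",[(208,505),(338,422)],.038),("trough near rim",[(55,424),(165,352)],.042),("far rim",[(596,540),(446,656)],.042)):
    P=onz(s,g(px),z);d=P[:,:2]-o;print(nm,P,np.c_[d@a,d@n])
```

```text
back rim [[ 0.5228 -0.1908  0.038 ]
 [ 0.5474 -0.1036  0.038 ]] [[-0.0352 -0.0473]
 [-0.0316  0.0433]]
trough near rim [[ 0.4195 -0.1748  0.042 ]
 [ 0.4344 -0.0951  0.042 ]] [[-0.1393 -0.0558]
 [-0.1434  0.0252]]
far rim [[ 0.7056 -0.1344  0.042 ]
 [ 0.6757 -0.2357  0.042 ]] [[ 0.1295  0.0501]
 [ 0.124  -0.0554]]
```

{"method": "step_arm", "body": {
  "motion": [
    [[0,0,0.001,0,0,0],[0,0,0.001,0,0,0],[0,0,0.001,0,0,0],[0,0,0,0,0,0]]
  ]
}}

```text
time_s: 7.45
ee_pos: [0.5039, -0.1385, 0.0654]
eef_rot: [-0.239, 1.571, 2.668]
force: [-0.2, 0.6, -2.0]
grip_width: 0.0117
```

{"method": "step_arm", "body": {
  "motion": [
    [[0,0,0.001,0,0,0],[0,0,0.001,0,0,0],[0,0,0,0,0,0]]
  ]
}}

```text
time_s: 7.82
ee_pos: [0.5019, -0.138, 0.0654]
eef_rot: [-0.022, 1.571, 2.884]
force: [-0.5, 0.3, -2.2]
grip_width: 0.0114
```

{"method": "step_arm", "body": {
  "motion": [
    [[0,0,0.001,0,0,0],[0,0,0.001,0,0,0],[0,0,0,0,0,0]]
  ]
}}

```text
time_s: 8.2
ee_pos: [0.5009, -0.1378, 0.0658]
eef_rot: [3.101, 1.568, -0.276]
force: [6.4, -1.4, -3.6]
grip_width: 0.0118
```

Run:
```python
import numpy as np
th=np.radians(np.arange(0,25,4)); prev=None; out=[]
tcp=[]
for t in th:
    f=np.array([np.cos(t),np.sin(t)]);u=np.array([-np.sin(t),np.cos(t)])
    zl=90*np.sin(t)+ (0.5 if t>0 else 0)
    lip=np.array([zl*.364-(1.5 if t>0 else 0),zl]); tcp.append(lip-55*f+61*u)
for i in range(1,len(th)):
    d=tcp[i]-tcp[i-1];t=th[i-1];f=np.array([np.cos(t),np.sin(t)]);u=np.array([-np.sin(t),np.cos(t)])
    print("x %.1f z %.1f mm, turn y -4"%(-(d@u),d@f), tcp[i]-tcp[0])
```

```text
x -2.8 z -3.2 mm, turn y -4 [-3.15394558  2.79288365]
x -2.1 z -1.4 mm, turn y -4 [-4.71299215  4.77741073]
x -1.8 z -1.0 mm, turn y -4 [-5.98754419  6.44391282]
x -1.5 z -0.7 mm, turn y -4 [-6.9713922   7.78427091]
x -1.2 z -0.4 mm, turn y -4 [-7.65974299  8.79195488]
x -0.8 z -0.1 mm, turn y -4 [-8.04924297  9.46205542]
```

{"method": "step_arm", "body": {
  "motion": [
    [[-0.0028,0,-0.0028,0,-4,0],[-0.0021,0,-0.0014,0,-4,0],[-0.0018,0,-0.001,0,-4,0],[-0.0015,0,-0.0007,0,-4,0],[-0.0012,0,-0.0004,0,-4,0],[-0.0008,0,-0.0001,0,-4,0],[0,0,0,0,0,0],[0,0,0,0,0,0]]
  ]
}}

```text
time_s: 9.2
ee_pos: [0.5073, -0.1393, 0.0749]
eef_rot: [-0.0, 1.153, 2.907]
force: [0.2, 0.1, -1.1]
grip_width: 0.0117
```

Run:
```python
from h import *
np.set_printoptions(precision=4,suppress=True)
p,R=cur();print(p);print(R.as_matrix())
print(get_obs()["force"],get_obs()["moment"])
s=camera("scene")
crop(s,220,150,360,270,5.5,"pics/s6.png")
```

```text
[ 0.5073 -0.1393  0.0749]
[[-0.3947 -0.2325 -0.8889]
 [ 0.0944 -0.9726  0.2125]
 [-0.914  -0.      0.4058]]
[ 0.1869  0.0942 -1.1379] [-0.0447 -0.2846  0.0024]
```

View pics/s6.png

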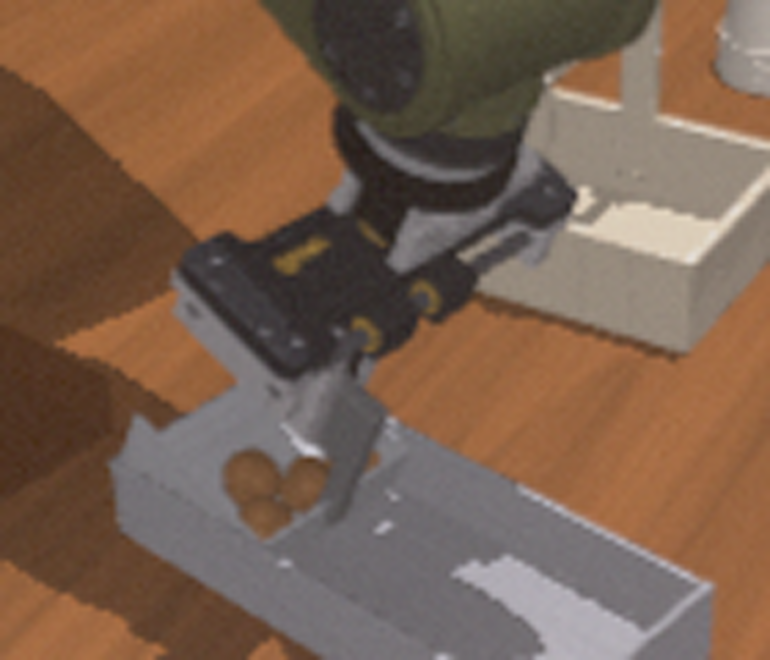

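The crop shows nuts in the pan at (250,470), (265,515) and (305,485), with the fourth just visible at (372,460). Lifting.

{"method": "step_arm", "body": {
  "motion": [
    [[-0.0128,0,0.0057,0,0,0],[-0.0128,0,0.0057,0,0,0],[-0.0128,0,0.0057,0,0,0],[-0.0128,0,0.0057,0,0,0],[-0.0128,0,0.0057,0,0,0],[-0.0128,0,0.0057,0,0,0],[-0.0128,0,0.0057,0,0,0],[-0.0128,0,0.0057,0,0,0],[-0.0128,0,0.0057,0,0,0],[-0.0128,0,0.0057,0,0,0],[0,0,0,0,0,0],[0,0,0,0,0,0]]
  ]
}}

```text
time_s: 10.75
ee_pos: [0.5073, -0.1393, 0.2146]
eef_rot: [-0.0, 1.151, 2.907]
force: [-0.1, 0.4, -2.9]
grip_width: 0.0118
```

```bash
cat > plan.py <<'E'
from h import *
B=np.array([.504,.165]);yb=-.045
bx=np.array([np.cos(yb),np.sin(yb),0]); by=np.array([-np.sin(yb),np.cos(yb),0])
def tool(lx,lz,tilt,ly=0):
    """tool pose with lip at basket (lx,ly,lz), front-down tilt in deg"""
    R=down(yb,-1)*Ro.from_rotvec([0,np.radians(tilt),0])
    lip=np.r_[B,0]+bx*lx+by*ly+[0,0,lz]
    return lip-R.apply([.061,0,.055]),R
E
python3 - <<'E'
from plan import *
np.set_printoptions(precision=4,suppress=True)
p,R=cur();print(p,get_obs()["force"])
T,Q=tool(.062,.20,-24);print(T)
r,P,Q=rows(p,R,T,Q,12)
for a in r:print(a)
crop(camera("scene"),220,80,380,220,5,"pics/s7.png");crop(camera("top"),210,120,385,270,4,"pics/t7.png")
E
```

```text
[ 0.5073 -0.1393  0.2146] [-0.0805  0.4184 -2.8928]
[0.6409 0.1588 0.2334]
[-0.0035, -0.0268, -0.004, -0.8, 0.0, 0.4]
[-0.0036, -0.0266, -0.0043, -0.9, 0.0, 0.3]
[-0.0038, -0.0266, -0.0048, -0.8, 0.0, 0.4]
[-0.004, -0.0265, -0.0051, -0.8, 0.0, 0.4]
[-0.0042, -0.0264, -0.0055, -0.8, 0.0, 0.3]
[-0.0043, -0.0262, -0.0059, -0.9, 0.0, 0.4]
[-0.0045, -0.0262, -0.0063, -0.8, 0.0, 0.4]
[-0.0047, -0.026, -0.0066, -0.8, 0.0, 0.4]
[-0.0048, -0.0259, -0.0071, -0.8, 0.0, 0.3]
[-0.005, -0.0258, -0.0073, -0.9, 0.0, 0.4]
[-0.0052, -0.0256, -0.0078, -0.8, 0.0, 0.4]
[-0.0054, -0.0255, -0.0081, -0.8, 0.0, 0.3]
```

View pics/s7.png

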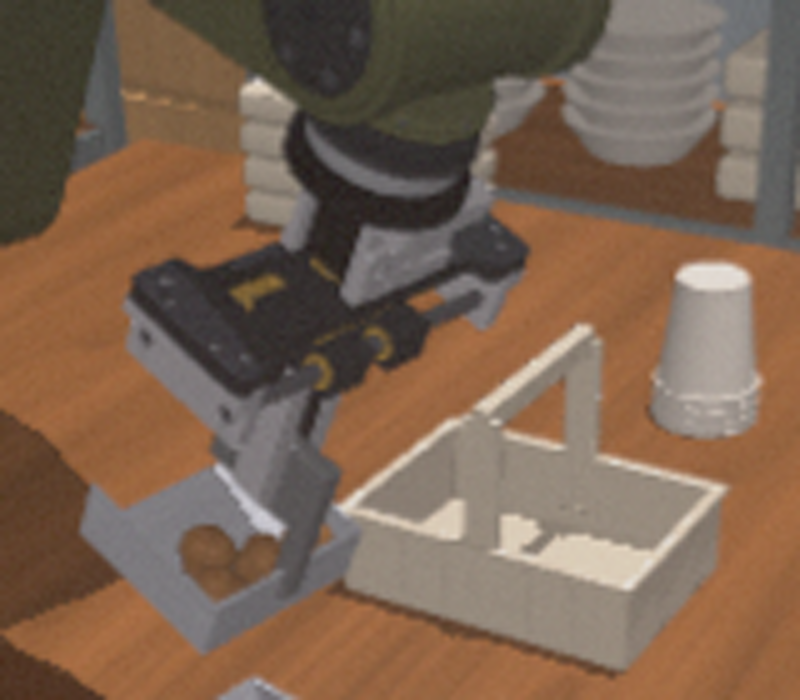

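Nuts are safe in the pan at crop (185–330, 535–595). Carrying to above the basket's far half.

{"method": "step_arm", "body": {
  "motion": [
    [[-0.0035,-0.0268,-0.004,-0.8,0.0,0.4],[-0.0036,-0.0266,-0.0043,-0.9,0.0,0.3],[-0.0038,-0.0266,-0.0048,-0.8,0.0,0.4],[-0.004,-0.0265,-0.0051,-0.8,0.0,0.4],[-0.0042,-0.0264,-0.0055,-0.8,0.0,0.3],[-0.0043,-0.0262,-0.0059,-0.9,0.0,0.4],[-0.0045,-0.0262,-0.0063,-0.8,0.0,0.4],[-0.0047,-0.026,-0.0066,-0.8,0.0,0.4],[-0.0048,-0.0259,-0.0071,-0.8,0.0,0.3],[-0.005,-0.0258,-0.0073,-0.9,0.0,0.4],[-0.0052,-0.0256,-0.0078,-0.8,0.0,0.4],[-0.0054,-0.0255,-0.0081,-0.8,0.0,0.3]]
  ]
}}

```text
time_s: 12.35
ee_pos: [0.6412, 0.1596, 0.2333]
eef_rot: [0.0, 1.151, 3.097]
force: [0.3, -1.0, -1.5]
grip_width: 0.0116
```

{"method": "step_arm", "body": {
  "motion": [
    [[0,0,0,0,0,0],[0,0,0,0,0,0],[0,0,0,0,0,0]]
  ]
}}

```text
time_s: 12.72
ee_pos: [0.6409, 0.1579, 0.2339]
eef_rot: [-0.0, 1.152, 3.095]
force: [-0.7, -0.1, -2.0]
grip_width: 0.0114
```

Run:
```python
from plan import *
np.set_printoptions(precision=4,suppress=True)
p,R=cur();print(p,get_obs()["force"])
T,Q=tool(.062,.20,-24);print(T,R.as_matrix()-Q.as_matrix())
for a,b,n in ((.12,-6,6),(.085,12,4),(.085,45,6)):
    T,Q=tool(.062,a,b); r,p,R=rows(p,R,T,Q,n)
    print(a,b)
    for q in r:print(q)
s=camera("scene");print(proj(s,[B.tolist()+[0.06], (np.r_[B,.2]+bx*.062)]))
crop(s,270,60,430,200,5,"pics/s8.png");crop(camera("top"),210,120,385,270,4,"pics/t8.png")
```

```text
[0.6409 0.1579 0.2339] [-0.7473 -0.101  -1.9958]
[0.6409 0.1588 0.2334] [[-0.0001 -0.0017  0.0001]
 [ 0.0007  0.0001  0.0016]
 [ 0.0001 -0.      0.0001]]
0.12 -6
[0.0099, -0.0001, -0.0019, -0.0, 3.0, 0.0]
[0.0101, -0.0002, -0.0013, -0.0, 3.0, 0.0]
[0.01, -0.0001, -0.0008, -0.0, 3.0, 0.0]
[0.0101, -0.0002, -0.0003, -0.1, 3.0, 0.0]
[0.0101, -0.0001, 0.0002, 0.0, 3.0, 0.0]
[0.0101, -0.0002, 0.0008, 0.0, 3.0, 0.0]
0.085 12
[0.0052, 0.0, 0.0045, -0.0, 4.5, 0.0]
[0.0048, 0.0, 0.0048, -0.0, 4.5, 0.0]
[0.0045, 0.0, 0.0053, -0.0, 4.5, 0.0]
[0.004, 0.0, 0.0055, -0.0, 4.5, 0.0]
0.085 45
[-0.0034, 0.0, 0.007, -0.0, 5.5, 0.0]
[-0.004, 0.0, 0.0067, -0.0, 5.5, 0.0]
[-0.0046, 0.0, 0.0063, -0.0, 5.5, 0.0]
[-0.0052, 0.0, 0.0057, -0.0, 5.5, 0.0]
[-0.0057, 0.0, 0.0053, -0.0, 5.5, 0.0]
[-0.0063, 0.0, 0.0047, -0.0, 5.5, 0.0]
[[326.2084 178.7724]
 [345.6367 141.5914]]
```

View pics/s8.png

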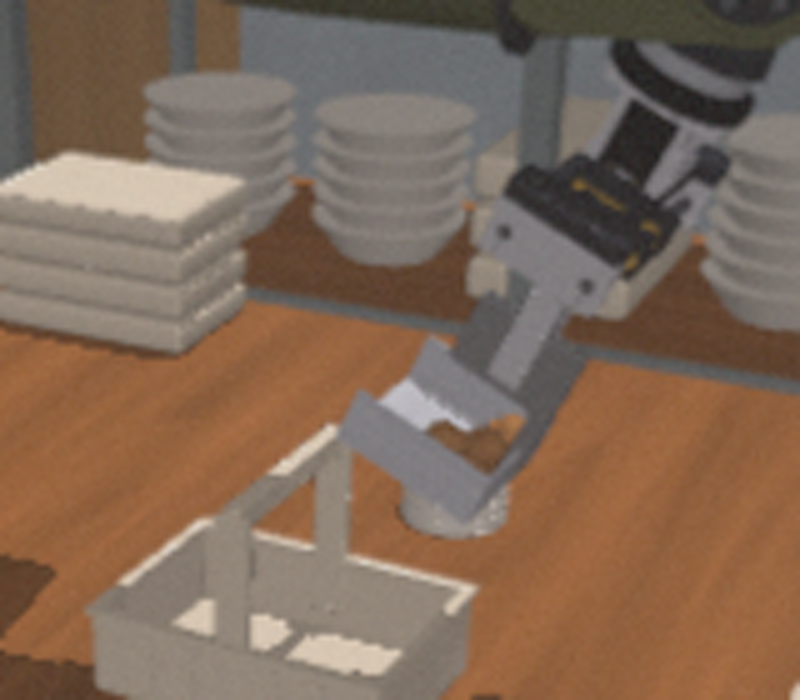

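View pics/t8.png

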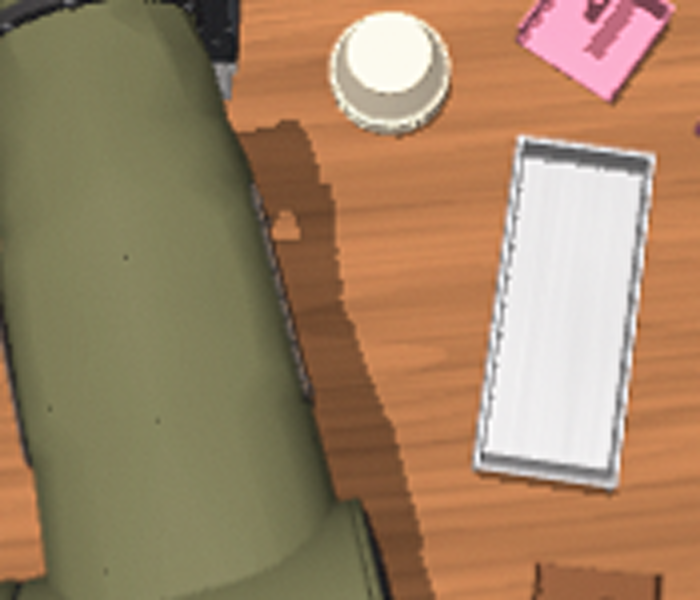

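The top crop shows the trough empty, so all four nuts are in the scoop at (470,440) in the scene crop. The scoop is above the basket's far half. I lower it and begin levelling.

{"method": "step_arm", "body": {
  "motion": [
    [[0.0099,-0.0001,-0.0019,0,3.0,0],[0.0101,-0.0002,-0.0013,0,3.0,0],[0.01,-0.0001,-0.0008,0,3.0,0],[0.0101,-0.0002,-0.0003,0,3.0,0],[0.0101,-0.0001,0.0002,0,3.0,0],[0.0101,-0.0002,0.0008,0,3.0,0],[0,0,0,0,0,0]]
  ]
}}

```text
time_s: 13.7
ee_pos: [0.6263, 0.1601, 0.175]
eef_rot: [-0.0, 1.465, 3.096]
force: [0.3, -0.0, -1.3]
grip_width: 0.0114
```

Run:
```python
from plan import *
np.set_printoptions(precision=4,suppress=True)
p,R=cur();print(p,get_obs()["force"],tool(.062,.12,-6)[0])
s=camera("scene")
crop(s,270,80,430,220,5,"pics/s9.png")
```

```text
[0.6263 0.1601 0.175 ] [ 0.2885 -0.0245 -1.3208] [0.627  0.1595 0.1749]
```

View pics/s9.png

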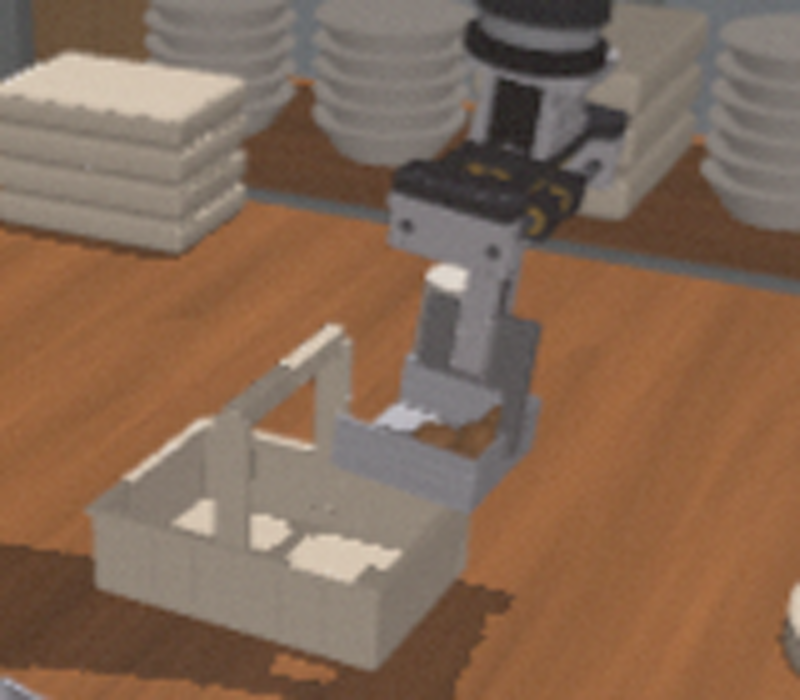

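Run:
```python
from plan import *
s=camera("scene")
P=onz(s,[(336.1,172.6)],.12)[0]; d=P-np.r_[B,0]; print(P,d@bx,d@by)
```

```text
[0.55990507 0.11283076 0.12      ] 0.058195304264716065 -0.04960154924247205
```

The lip corner measures basket (58,−50) mm against the intended (62,−48.5), which agrees. Pouring.

{"method": "step_arm", "body": {
  "motion": [
    [[0.0052,0,0.0045,0,4.5,0],[0.0048,0,0.0048,0,4.5,0],[0.0045,0,0.0053,0,4.5,0],[0.004,0,0.0055,0,4.5,0],[-0.0034,0,0.007,0,5.5,0],[-0.004,0,0.0067,0,5.5,0],[-0.0046,0,0.0063,0,5.5,0],[-0.0052,0,0.0057,0,5.5,0],[-0.0057,0,0.0053,0,5.5,0],[-0.0063,0,0.0047,0,5.5,0],[0,0,0,0,0,0],[0,0,0,0,0,0]]
  ]
}}

```text
time_s: 15.3
ee_pos: [0.5653, 0.1576, 0.1749]
eef_rot: [-3.13, 0.801, -0.032]
force: [0.4, -0.5, -1.3]
grip_width: 0.0116
```

Run:
```python
from plan import *
np.set_printoptions(precision=4,suppress=True)
p,R=cur();print(p,get_obs()["force"],tool(.062,.085,45)[0])
s=camera("scene")
crop(s,260,80,420,220,5,"pics/s10.png")
```

```text
[0.5653 0.1576 0.1749] [ 0.4224 -0.4798 -1.2682] [0.5617 0.1624 0.167 ]
```

View pics/s10.png

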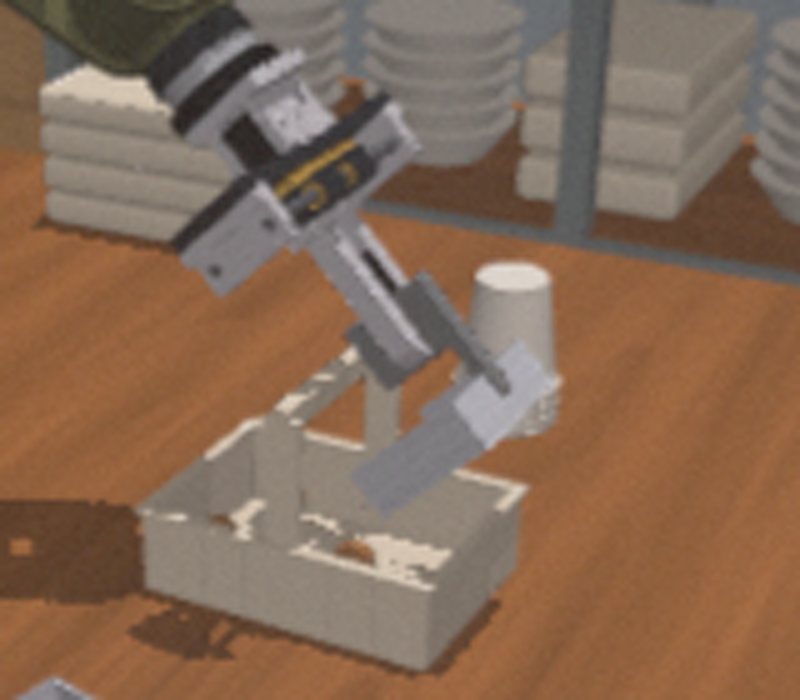

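Run:
```python
from plan import *
np.set_printoptions(precision=4,suppress=True)
p,R=cur();
for T,Q,n in (([.595,.158,.235],down(yb,-1)*Ro.from_rotvec([0,np.radians(20),0]),6),([.618,.10,.24],down(-.1,-1),5),([.6187,-.1659,.17],down(-.235,-1),10)):
    r,p,R=rows(p,R,T,Q,n)
    for q in r:print(q)
```

```text
[-0.0038, -0.0003, -0.0105, 0.0, -4.0, 0.1]
[-0.0045, -0.0003, -0.0103, 0.0, -4.0, 0.1]
[-0.0052, -0.0004, -0.0099, 0.0, -4.1, 0.1]
[-0.0059, -0.0002, -0.0095, 0.0, -4.0, 0.0]
[-0.0065, -0.0003, -0.0091, 0.0, -4.0, 0.1]
[-0.0072, -0.0003, -0.0086, 0.0, -4.0, 0.1]
[0.0008, 0.0114, -0.0051, 0.6, -4.0, 0.1]
[0.0005, 0.0113, -0.0054, 0.7, -4.0, 0.1]
[0.0001, 0.0113, -0.0054, 0.6, -4.0, 0.1]
[-0.0002, 0.0112, -0.0056, 0.6, -4.0, 0.1]
[-0.0007, 0.0111, -0.0057, 0.7, -4.0, 0.2]
[0.007, 0.0264, -0.0027, 0.8, -0.0, -0.0]
[0.007, 0.0264, -0.0031, 0.7, -0.0, -0.0]
[0.0071, 0.0264, -0.0035, 0.8, -0.0, -0.0]
[0.007, 0.0263, -0.0038, 0.8, -0.0, -0.0]
[0.007, 0.0263, -0.0041, 0.8, -0.0, -0.0]
[0.007, 0.0262, -0.0045, 0.7, -0.0, -0.0]
[0.0071, 0.0261, -0.0049, 0.8, -0.0, -0.0]
[0.007, 0.0261, -0.0052, 0.8, -0.0, -0.0]
[0.007, 0.026, -0.0056, 0.7, -0.0, -0.0]
[0.007, 0.0259, -0.0059, 0.8, -0.0, -0.0]
```

{"method": "step_arm", "body": {
  "motion": [
    [[-0.0038,0,-0.0105,0,-4,0.1],[-0.0045,0,-0.0103,0,-4,0.1],[-0.0052,0,-0.0099,0,-4,0.1],[-0.0059,0,-0.0095,0,-4,0],[-0.0065,0,-0.0091,0,-4,0.1],[-0.0072,0,-0.0086,0,-4,0.1],[0.0008,0.0114,-0.0051,0.6,-4,0.1],[0.0005,0.0113,-0.0054,0.7,-4,0.1],[0.0001,0.0113,-0.0054,0.6,-4,0.1],[-0.0002,0.0112,-0.0056,0.6,-4,0.1],[-0.0007,0.0111,-0.0057,0.7,-4,0.2]]
  ]
}}

```text
time_s: 16.73
ee_pos: [0.6178, 0.0988, 0.24]
eef_rot: [1.153, 1.57, -2.087]
force: [-0.4, 0.6, -0.8]
grip_width: 0.0118
```

{"method": "step_arm", "body": {
  "motion": [
    [[0.007,0.0264,-0.0027,0.8,0,0],[0.007,0.0264,-0.0031,0.7,0,0],[0.007,0.0264,-0.0035,0.8,0,0],[0.007,0.0263,-0.0038,0.8,0,0],[0.007,0.0263,-0.0041,0.8,0,0],[0.007,0.0262,-0.0045,0.7,0,0],[0.007,0.0261,-0.0049,0.8,0,0],[0.007,0.0261,-0.0052,0.8,0,0],[0.007,0.026,-0.0056,0.7,0,0],[0.007,0.0259,-0.0059,0.8,0,0],[0,0,0,0,0,0],[0,0,0,0,0,0]]
  ]
}}

```text
time_s: 18.23
ee_pos: [0.6196, -0.1668, 0.171]
eef_rot: [2.659, 1.567, -0.714]
force: [0.5, 0.4, -2.1]
grip_width: 0.0118
```

Run:
```python
from plan import *
np.set_printoptions(precision=4,suppress=True)
p,R=cur();print(p,get_obs()["force"]);print(R.as_matrix())
r,_,_=rows(p,R,[.6187,-.1659,.12],down(-.235,-1),5);print(*r,sep="\n")
s=camera("scene");t=camera("top")
crop(s,230,120,390,260,5,"pics/s11.png");crop(t,210,140,385,270,4,"pics/t11.png")
```

```text
[ 0.6196 -0.1668  0.171 ] [ 0.5199  0.3984 -2.1403]
[[ 0.0028 -0.2293 -0.9734]
 [-0.0024 -0.9734  0.2293]
 [-1.      0.0017 -0.0033]]
[0.0102, -0.0001, 0.0003, 0.0, -0.0, -0.0]
[0.0102, -0.0002, 0.0002, 0.1, -0.1, -0.0]
[0.0102, -0.0001, 0.0002, 0.0, -0.0, -0.1]
[0.0102, -0.0002, 0.0003, 0.1, -0.1, 0.0]
[0.0102, -0.0001, 0.0002, 0.0, 0.0, 0.0]
```

View pics/s11.png

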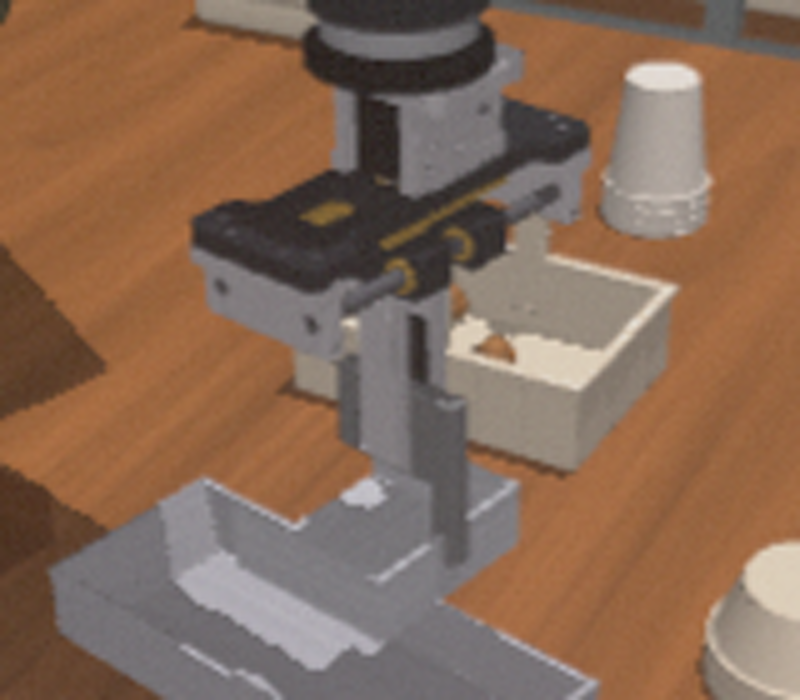

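View pics/t11.png

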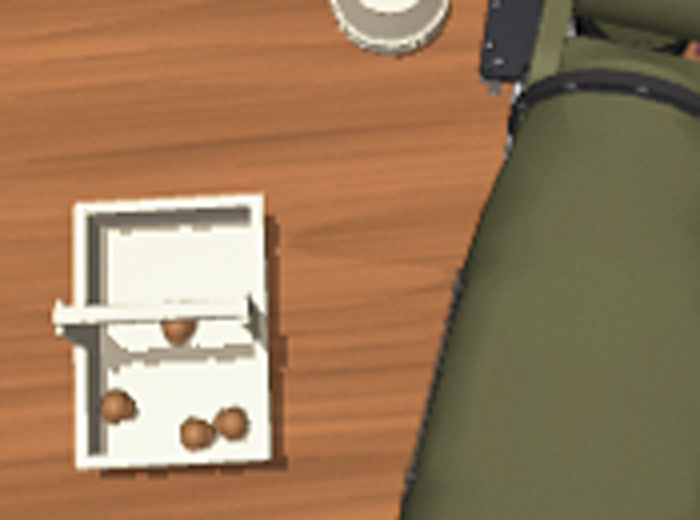

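All four nuts lie in the basket, at (178,330), (118,406), (197,433) and (231,422) in the top crop, and the basket has not moved. Lowering the scoop into the trough.

{"method": "step_arm", "body": {
  "motion": [
    [[0.0102,0,0.0002,0.1,0,0],[0.0102,-0.0002,0.0002,0.1,-0.1,0],[0.0102,0,0.0002,0,-0.1,-0.1],[0.0102,-0.0002,0.0003,0,0,0],[0.01,0,0,0,0,0],[0,0,0,0,0,0],[0,0,0,0,0,0]]
  ]
}}

```text
time_s: 19.2
ee_pos: [0.6187, -0.167, 0.1204]
eef_rot: [1.872, 1.569, -1.504]
force: [0.4, -0.0, -0.9]
grip_width: 0.0114
```

Run:
```python
from plan import *
np.set_printoptions(precision=4,suppress=True)
p,R=cur();print(p,get_obs()["force"]);print(R.as_matrix())
r,_,_=rows(p,R,[.6187,-.1659,.067],down(-.235,-1),8);print(*r,sep="\n")
s=camera("scene")
crop(s,230,150,390,290,5,"pics/s12.png")
```

```text
[ 0.6187 -0.167   0.1204] [ 0.4273 -0.0463 -0.8533]
[[ 0.0001 -0.2321 -0.9727]
 [-0.0014 -0.9727  0.2321]
 [-1.      0.0014 -0.0004]]
[0.0067, -0.0001, 0.0, 0.0, -0.0, -0.0]
[0.0067, -0.0002, 0.0001, 0.0, -0.0, -0.0]
[0.0066, -0.0001, -0.0, 0.0, -0.0, -0.0]
[0.0067, -0.0002, 0.0, 0.0, -0.0, -0.0]
[0.0067, -0.0001, 0.0001, 0.0, -0.0, -0.0]
[0.0067, -0.0002, -0.0, 0.0, -0.0, -0.1]
[0.0066, -0.0001, 0.0, 0.0, -0.0, 0.0]
[0.0067, -0.0002, 0.0001, 0.0, -0.0, 0.0]
```

View pics/s12.png

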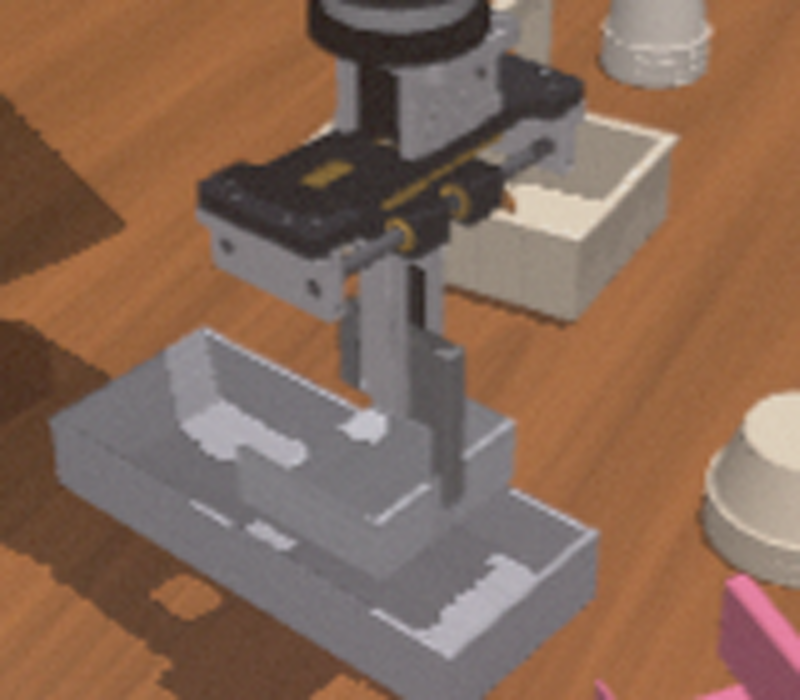

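{"method": "step_arm", "body": {
  "motion": [
    [[0.005,-0.0004,0,0,0,0],[0.005,-0.0004,0,0,0,0],[0.005,-0.0003,0,0,0,0],[0.006,0,0,0,0,0],[0.006,0,0,0,0,0],[0.006,0,0,0,0,0],[0,0,0,0,0,0]]
  ]
}}

```text
time_s: 20.12
ee_pos: [0.6185, -0.1659, 0.0864]
eef_rot: [0.851, 1.569, -2.525]
force: [0.4, -0.2, -1.3]
grip_width: 0.0117
```

{"method": "step_arm", "body": {
  "motion": [
    [[0.005,0,0,0,0,0],[0.005,0,0,0,0,0],[0.004,0,0,0,0,0],[0.003,0,0,0,0,0],[0.002,0,0,0,0,0],[0,0,0,0,0,0]]
  ]
}}

```text
time_s: 20.88
ee_pos: [0.6187, -0.1659, 0.068]
eef_rot: [1.387, 1.57, -1.989]
force: [0.5, 0.0, -1.9]
grip_width: 0.0119
```

{"method": "step_arm", "body": {
  "motion": [
    [[0.001,0,0,0,0,0],[0.001,0,0,0,0,0],[0,0,0,0,0,0]]
  ]
}}

```text
time_s: 21.25
ee_pos: [0.6187, -0.166, 0.066]
eef_rot: [1.442, 1.569, -1.934]
force: [-0.7, 0.7, -0.8]
grip_width: 0.0117
```

{"method": "step_arm", "body": {
  "motion": [
    [[0,0,0,0,0,0],[0,0,0,0,0,0],[0,0,0,0,0,0],[0,0,0,0,0,0],[0,0,0,0,0,0]]
  ],
  "fingers": 0.06
}}

```text
time_s: 21.88
ee_pos: [0.6187, -0.166, 0.0661]
eef_rot: [1.458, 1.57, -1.918]
force: [-0.3, 0.5, 0.2]
grip_width: 0.058
```

{"method": "step_arm", "body": {
  "motion": [
    [[-0.01,0,0,0,0,0],[-0.02,0,0,0,0,0],[-0.025,0,0,0,0,0],[-0.03,0,0,0,0,0],[-0.03,0,0,0,0,0],[-0.03,0,0,0,0,0],[0,0,0,0,0,0]]
  ]
}}

```text
time_s: 22.75
ee_pos: [0.6196, -0.166, 0.215]
eef_rot: [2.832, 1.565, -0.544]
force: [-0.5, -0.2, -0.9]
grip_width: 0.06
```

Run:
```python
from plan import *
np.set_printoptions(precision=4,suppress=True)
p,R=cur();print(p,get_obs()["force"])
for h in (np.pi/2+yb, -np.pi/2+yb):
    Q=down(h,1);print(h,(R.inv()*Q).as_rotvec(True), get_obs()["qpos"])
s=camera("scene")
crop(s,230,150,390,290,5,"pics/s13.png")
```

```text
[ 0.6196 -0.166   0.215 ] [-0.5161 -0.1655 -0.8937]
1.5257963267948966 [79.1557 -0.3371  0.135 ] [-0.3184  0.4984  1.2244 -0.0013  1.4131  1.4869]
-1.6157963267948965 [-100.8437   -0.1422   -0.355 ] [-0.3184  0.4984  1.2244 -0.0013  1.4131  1.4869]
```

View pics/s13.png

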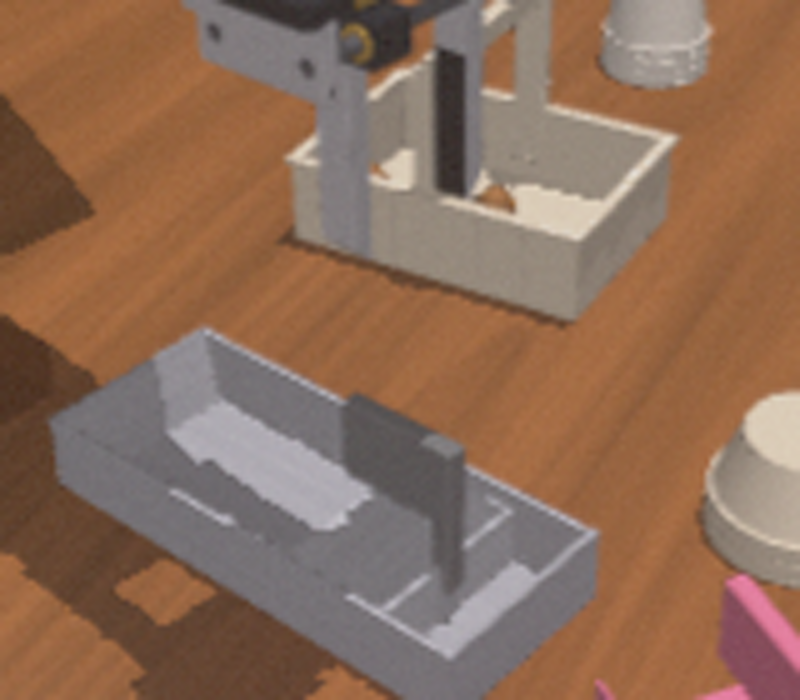

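The scoop stands level and released in the trough, blade at crop (400,450), and the gripper is clear. Next, the basket handle. I turn by −101° because of the joint 6 range.

Run:
```python
from plan import *
p,R=cur()
r,P,Q=rows(p,R,[.506,.165,.215],down(-np.pi/2+yb,1),12);print(*r,sep="\n");print(P)
```

```text
[-0.0003, -0.0246, 0.0156, -8.4, -0.0, -0.0]
[-0.0002, -0.0267, 0.0118, -8.4, -0.0, -0.0]
[-0.0003, -0.028, 0.0077, -8.4, 0.0, -0.0]
[-0.0003, -0.029, 0.0036, -8.4, 0.0, -0.1]
[-0.0002, -0.0291, -0.0006, -8.4, -0.0, 0.0]
[-0.0002, -0.0287, -0.0049, -8.4, -0.0, 0.0]
[-0.0002, -0.0277, -0.0091, -8.4, -0.0, -0.0]
[-0.0002, -0.0261, -0.013, -8.4, -0.0, -0.0]
[-0.0002, -0.0239, -0.0167, -8.4, -0.0, -0.0]
[-0.0003, -0.0212, -0.02, -8.4, -0.0, -0.1]
[-0.0001, -0.018, -0.0228, -8.4, -0.0, 0.0]
[-0.0002, -0.0145, -0.0253, -8.4, -0.0, 0.0]
[0.50603529 0.16499157 0.21497785]
```

{"method": "step_arm", "body": {
  "motion": [
    [[0,-0.0246,0.0156,-8.4,0,0],[0,-0.0267,0.0118,-8.4,0,0],[0,-0.028,0.0077,-8.4,0,0],[0,-0.029,0.0036,-8.4,0,0],[0,-0.0291,-0.0006,-8.4,0,0],[0,-0.0287,-0.0049,-8.4,0,0],[0,-0.0277,-0.0091,-8.4,0,0],[0,-0.0261,-0.013,-8.4,0,0],[0,-0.0239,-0.0167,-8.4,0,0],[0,-0.0212,-0.02,-8.4,0,0],[0,-0.018,-0.0228,-8.4,0,0],[0,-0.0145,-0.0253,-8.4,0,0]]
  ]
}}

```text
time_s: 24.3
ee_pos: [0.505, 0.1658, 0.2099]
eef_rot: [-0.83, 1.568, -2.442]
force: [0.4, -0.6, -0.2]
grip_width: 0.0604
```

{"method": "step_arm", "body": {
  "motion": [
    [[0,0,0,0,0,0],[0,0,0,0,0,0],[0,0,0,0,0,0]]
  ]
}}

```text
time_s: 24.68
ee_pos: [0.506, 0.1643, 0.2105]
eef_rot: [-0.447, 1.569, -2.066]
force: [0.5, -0.6, -0.9]
grip_width: 0.0599
```

Run:
```python
from plan import *
np.set_printoptions(precision=4,suppress=True)
p,R=cur();print(p,get_obs()["force"],get_obs()["qpos"]);print(R.as_matrix())
r,P,Q=rows(p,R,[.506,.165,.124],down(-np.pi/2+yb,1),8);print(*r,sep="\n")
s=camera("scene");print(proj(s,[p,[.506,.165,.152]]))
crop(s,260,90,400,210,5.5,"pics/s14.png")
```

```text
[0.506  0.1643 0.2105] [ 0.5442 -0.5671 -0.9153] [ 0.2456  0.2564  1.5645 -0.0012  1.3217  0.2942]
[[-0.0007  0.9988 -0.0482]
 [-0.0014 -0.0482 -0.9988]
 [-1.     -0.0007  0.0014]]
[0.0108, 0.0, -0.0001, -0.0, 0.0, 0.0]
[0.0108, 0.0, -0.0001, -0.0, 0.0, 0.0]
[0.0108, 0.0, -0.0001, -0.1, 0.0, 0.0]
[0.0109, 0.0, -0.0001, 0.0, 0.0, 0.0]
[0.0108, 0.0, -0.0001, -0.0, 0.1, 0.0]
[0.0108, 0.0, -0.0001, -0.0, -0.0, 0.0]
[0.0108, 0.0, -0.0001, -0.1, -0.0, 0.0]
[0.0108, 0.0, -0.0001, 0.0, -0.0, 0.0]
[[327.3656 134.4373]
 [327.19   152.4144]]
```

View pics/s14.png

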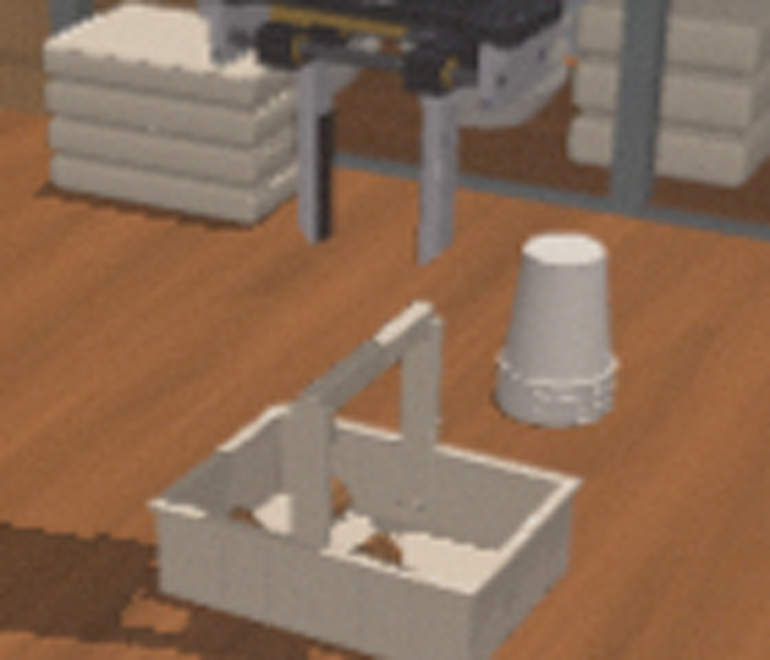

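The fingers' midpoint at crop (372,248) is directly above the bar's middle at (372,352). Descending and gripping.

{"method": "step_arm", "body": {
  "motion": [
    [[0.012,0,0,0,0,0],[0.012,0,0,0,0,0],[0.012,0,0,0,0,0],[0.012,0,0,0,0,0],[0.012,0,0,0,0,0],[0.012,0,0,0,0,0],[0.008,0,0,0,0,0],[0.006,0,0,0,0,0],[0,0,0,0,0,0],[0,0,0,0,0,0]]
  ]
}}

```text
time_s: 25.98
ee_pos: [0.506, 0.165, 0.1251]
eef_rot: [0.207, 1.57, -1.41]
force: [0.0, 0.2, 0.6]
grip_width: 0.0599
```

{"method": "step_arm", "body": {
  "motion": [
    [[0,0,0,0,0,0],[0,0,0,0,0,0],[0,0,0,0,0,0],[0,0,0,0,0,0],[0,0,0,0,0,0],[0,0,0,0,0,0],[0,0,0,0,0,0],[0,0,0,0,0,0]]
  ],
  "fingers": 0.0,
  "squeeze": 50
}}

```text
time_s: 26.98
ee_pos: [0.5057, 0.165, 0.1247]
eef_rot: [-0.417, 1.569, -2.033]
force: [-2.4, 0.2, 1.3]
grip_width: 0.0114
```

Run:
```python
from plan import *
np.set_printoptions(precision=4,suppress=True)
p,R=cur();print(p,get_obs()["force"])
s=camera("scene")
crop(s,230,90,390,230,5,"pics/s15.png");crop(camera("top"),210,140,385,270,4,"pics/t15.png")
```

```text
[0.5057 0.165  0.1247] [-2.3659  0.1799  1.3094]
```

View pics/s15.png

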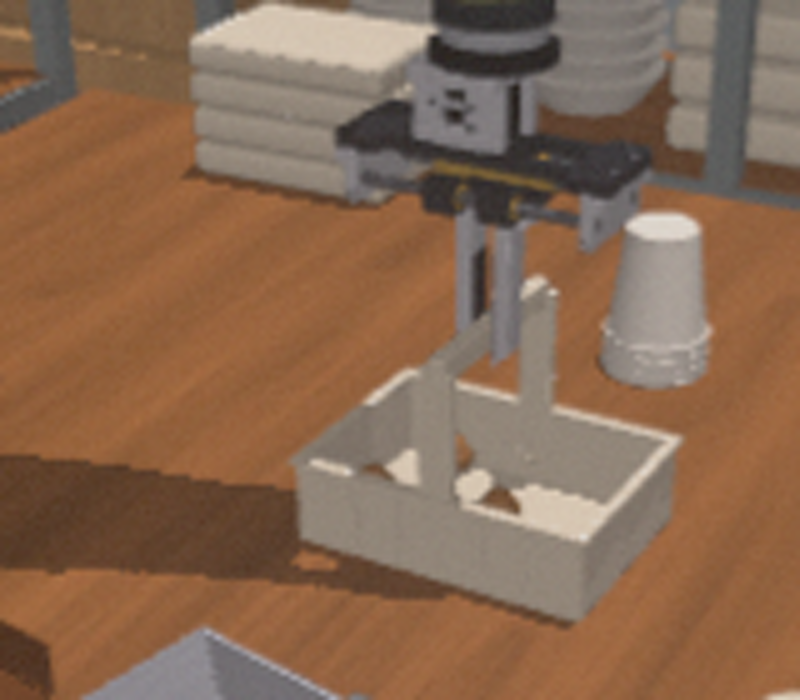

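View pics/t15.png

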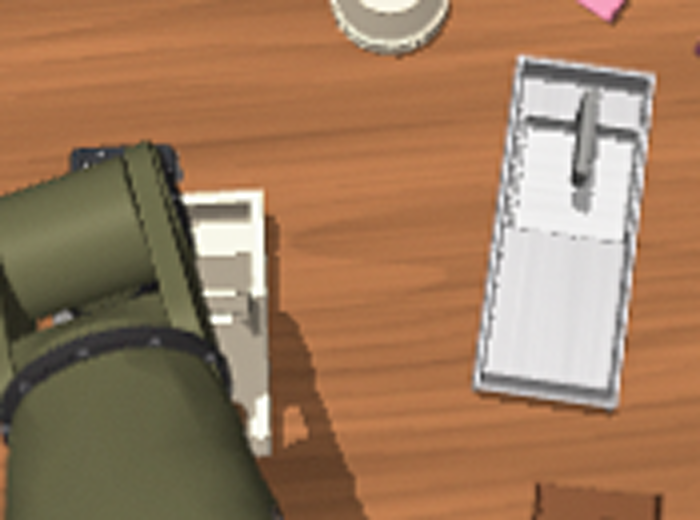

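The bar is pinched at (505,330) with width 11.4 mm. In the top crop the scoop lies in the trough at (580,160). Lifting 13 cm.

{"method": "step_arm", "body": {
  "motion": [
    [[-0.004,0,0,0,0,0],[-0.008,0,0,0,0,0],[-0.013,0,0,0,0,0],[-0.015,0,0,0,0,0],[-0.015,0,0,0,0,0],[-0.015,0,0,0,0,0],[-0.015,0,0,0,0,0],[-0.015,0,0,0,0,0],[-0.013,0,0,0,0,0],[-0.008,0,0,0,0,0],[-0.005,0,0,0,0,0],[-0.004,0,0,0,0,0]]
  ]
}}

```text
time_s: 28.58
ee_pos: [0.5057, 0.1651, 0.2547]
eef_rot: [-0.523, 1.569, -2.14]
force: [0.6, 0.0, -1.5]
grip_width: 0.0117
```

{"method": "step_arm", "body": {
  "motion": [
    [[0,0,0,0,0,0],[0,0,0,0,0,0],[0,0,0,0,0,0],[0,0,0,0,0,0],[0,0,0,0,0,0],[0,0,0,0,0,0],[0,0,0,0,0,0],[0,0,0,0,0,0]]
  ]
}}

```text
time_s: 29.58
ee_pos: [0.5058, 0.1651, 0.2547]
eef_rot: [-0.287, 1.569, -1.904]
force: [-0.3, -1.0, -2.1]
grip_width: 0.0116
```

Run:
```python
from plan import *
np.set_printoptions(precision=4,suppress=True)
p,R=cur();o=get_obs();print(p,o["force"],o["joint_vel"],o["grip_width"])
s=camera("scene")
crop(s,230,50,390,190,5,"pics/s16.png");crop(camera("top"),190,140,385,270,4,"pics/t16.png")
```

```text
[0.5058 0.1651 0.2547] [-0.3    -0.9708 -2.0673] [ 0.0014 -0.0001  0.0014  0.0016  0.0017 -0.0001] 0.011552478269532642
```

View pics/s16.png

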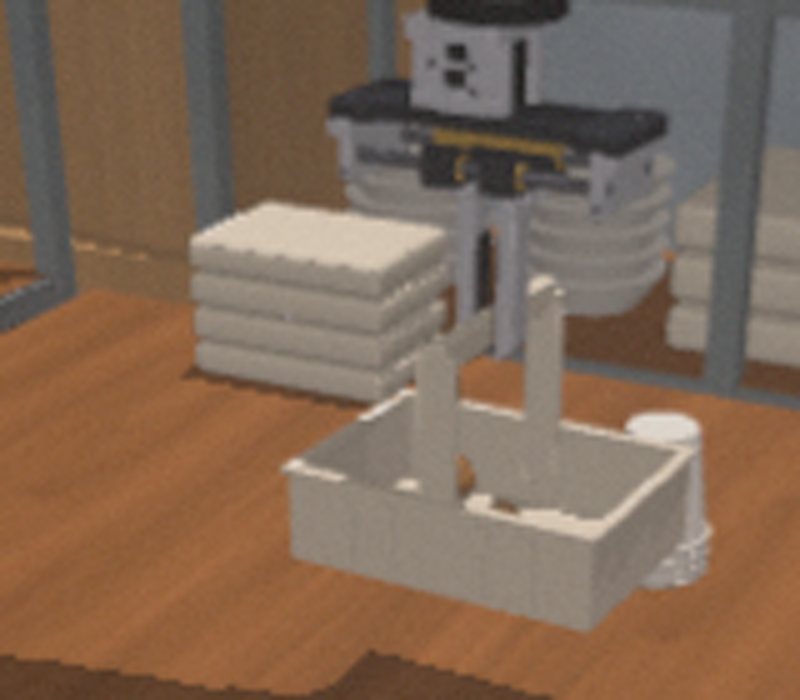

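View pics/t16.png

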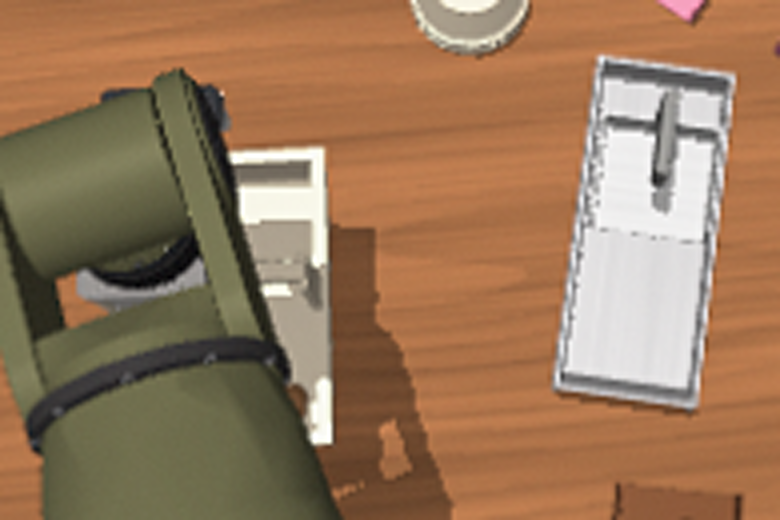

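Run:
```python
from plan import *
np.set_printoptions(precision=1,suppress=True)
s=camera("scene");o=np.array([.5045,.165,.13])
for z in(.06,0): 
    X=[o+bx*a+by*b+[0,0,z] for a,b in((-.1,-.07),(.1,-.07),(.1,.07),(-.1,.07))]
    print((proj(s,X)-[230,50])*5)
```

```text
[[280.2 461.7]
 [586.2 532.8]
 [684.8 445.5]
 [398.5 386.4]]
[[284.6 553.1]
 [581.7 629.1]
 [678.  535.6]
 [399.5 472.1]]
```

A level basket at 130 mm predicts rim corners that match the picture to within 5–17 crop px (1–3 real px). The offset is nearly the same at every corner, so it hangs level. Handing in.

Run:
```python
from station import ticket
print(ticket.hand_in())
```

```text
the job is handed in; nothing more can be done
None
```

The job is handed in at about 30 s of the 72 s allowed, with the basket still held up in the gripper. No verdict is reported.

**What I did:** I took the grey scoop by its blade and drew it to the sloping end, where it picked up all four walnuts. I tipped them into the basket's far half and put the scoop back in the far half of the trough. Then I gripped the basket by its handle bar and lifted it 13 cm.

**Last checks:**
- **Walnuts:** the top picture after pouring showed all four in the basket. After the lift the arm hid most of it, and I could see only two or three of them.
- **Basket:** the measured rise was 130 mm. Its corners in the scene picture matched a level basket within 1–3 px, so any tilt is well below the limit. The arm was at rest, with the grip on the 12 mm bar at 11.6 mm.
- **Scoop:** it lay flat and released in the trough.
- **Other packaging:** the cups and bowls looked unmoved in the pictures. The arm passed well above the clamshell, but I did not measure it or look at it again at the end.

**Disagreements:** the two cameras differed by about 4 mm in x, so I used the average. The last rows of the pour ended about 8 mm higher than planned, probably because of the speed limits. Neither affected the result.

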